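# Load the culture dishes and start the incubator

### The arm

A 7-joint arm with a two-finger parallel gripper is mounted at the origin on the work surface. World frame = base frame: x ahead of the robot, y to its left, z up, the work surface at z = 0. Lengths are in m, angles in rad, forces in N, time in s.
With the tool pointing down it reaches from about 0.425 to 0.925 m from the base axis. Payload 6.8 kg.
Tool frame: the origin (TCP) lies between the finger pads; the fingertips stand r.tcp_to_tips ahead of it and the grasp point (between the pads) is the TCP (r.tcp_to_tips is the distance from the TCP to the fingertips, in m); z points along the fingers, y is the line along which they close (so a half turn about z gives the same grasp; the last joint's range is limited). The gripper opens to 85 mm and grips with 20 to 120 N. Pads are 22 mm wide; open, the fingers measure 114 mm over their backs; the gripper's body (76 mm by 85 mm) begins 54 mm behind the grasp point. The pads swing forward as they close: fully open they stand 13 mm farther back than shut.
Start: joints at [-1.251, 0.477, 0.022, 1.555, -0.011, 1.109, -0.083], TCP at [0.28, 0.614, 0.25] pointing down, gripper open.
Joint ranges: [-2.96, 2.96], [-0.34, 2.1], [-1.41, 1.46], [0.24, 2.44], [-1.37, 4.51], [0.17, 1.92], [-2.96, 2.96]. Speed limits (rad/s): [2.39, 2.39, 3.14, 3.14, 3.14, 3.14, 3.14].

### API

Orientations are given as a rotation vector (axis times angle).
In Python, from bench import r gives the robot as it stands.
- The arm moves only by the tool servo_tool, never from a script. Its argument "commands" is a list of rows, each a list of 2 entries, a list of its own where there are three numbers: the shift along the tool's x, y, z normalised to -1 to 1, where 1 is 250 mm, then the turn, a rotation vector about the tool's x, y, z normalised to -1 to 1, where 1 is 90 degrees. In form: [[[dx, dy, dz], [ax, ay, az]], ...]. A call has 1 to 20 rows; each row is the pose to reach, as a shift and turn from the pose commanded when the call began, along the tool's axes at that moment; what a row does not reach only later rows make up. A row lasts 1/10 s, in which the tool goes at most 50 mm and 8.59 degrees, less where a joint would pass 70% of its speed; a pose out of reach is approached as far as the arm can. A call with a number of a shift or a turn outside -1 to 1 is refused whole. A call with a gripper value outside its range is refused whole. "claw" is the closure, from 0 (fully open) to 1 (shut), set as the call begins (left out, the last holds). The fingers move at their own pace and stop on an object; "squeeze" is the grip in N (left out, the last holds). Time passes only in rows, so rows that repeat a pose let the fingers close. It gives the time, the measured TCP pose, the force, the opening and the grip force at its end, in the units of the state.
- r.get_obs(): the state, without advancing time (a new reading comes with each control period).
- r.grab_frame(name): name is "scene" or "side" or "wrist"; returns (picture, depth): 480x640x3 uint8, red, green, blue; 480x640 float32, m along the optical axis (not along the pixel's ray), 0 where there is no reading.
- r.camera_model(name): a dict with "fx", "fy", "cx", "cy" (pixels), "k1" (the pictures are not rectified: a ray, as slopes to the right and down, at radius r is drawn at 1 + k1 r^2 times it, then the intrinsics apply), "extrinsics" (4x4, takes a point from camera to world coordinates); the wrist camera has in their place "hand_eye" (4x4, takes a point from camera to tool coordinates, whose origin is the TCP and whose axes are the flange's). Camera axes: x right, y down, z forward; pixel columns grow to the right and rows downward; lengths in m; the calibration is good to about 2 mm. A picture is of the moment at which its call begins: read the wrist's pose just before it. camera_model takes no time and is no camera call.
- r.hand_in(): hands the job in; it is judged then, once.
Trained networks look in the newest picture that a camera, given by its name, has taken for a name from the list of things; names that differ only in an ending like _2 or _b are one class to them, and where a whole thing is asked for, a point or a joint stands for the part that bears it (a point fixed in the world has none). Each returns a list of dicts, best first, with "confidence" (0 to 1); they miss things now and then, are a little off and sometimes report something else, mostly with a low value. They report only what shows in the picture. A call takes as long as a camera call.
- r.boxes_of(camera, target): "uv" ([column, row] in pixels, amid what is visible of it).
- r.mark_of(camera, target): "uv" ([column, row] in pixels: a listed point, or the origin of a listed thing).
The state is a dict: "clock": time; "joints": joint angles; "qvel": joint speeds; "tau": joint torques, N m; "tcp_pos": TCP position; "orientation": TCP orientation; "contact_force": force on the tool from outside, world axes, zero at the start; "moment": the same for the moment, N m; "grip_width": finger opening in m; "gripper_force": force on a finger pad.
Only numpy, scipy, OpenCV 4.12 (cv2) and the standard library are available. Lean on these libraries where they do the work, as an engineer would, in place of code of your own. Each camera call takes 0.05 s, during which the arm holds its last target. There are 200 camera calls.

### The job

Draw the incubator's tray out onto its loading deck, lay every small culture dish from the bench flat in a well of its own, and slide the loaded tray back in until it is fully home against its rear stop. Then, one key at a time and each pressed fully down, press the square power key, the middle one of the three round programme keys and the long start bar, in that order, and no other key. Leave the tube rack, the stack of large dishes and the can standing where they are.

Things in the scene. Friction and masses are not known exactly. Their poses are not given: they have to be found in the camera images.
- incubator: white benchtop dish incubator, fixed. Origin on the bench below the middle of its front face; x points into the machine, y to the left of someone facing its opening, z up. Housing x 0 to 220 mm, y -130 to 130 mm, 150 mm high; keys and display on its flat top. In front, level with the chamber floor, lies a flat steel loading deck: x -210 to 0, 260 mm wide, top 12 mm above the bench
- opening (a point): middle of the lower edge of the opening, in the front face (incubator x 0, y 0, z 12 mm). Opening 202 mm wide, 54 mm high. Along each side of the chamber a slot, y 91 to 101 mm, 8 mm high, takes the tray's flange (3 mm play each side); two 14 mm high guide strips on the deck, x -50 to 0, narrow towards it
- home (a point): where the tray's origin lies when the tray is fully home against the rear stop: incubator x 80, y 0, z 12 mm; the plate's front edge is then about flush with the front face. The tray's x axis then points along incubator x
- tray: loose aluminium tray, 0.3 to 0.5 kg, partly in the opening at the start. Origin: centre of the plate's underside; x points away from the handle, into the machine. Plate 156 mm (x) by 196 (y) by 4; the outer 10 mm of each side is the flange; rim to z = 14 at y +-86, x +-76 mm; ribs make four wells. At incubator x = -113 mm it lies wholly on the deck, 35 mm clear of the front face
- tray_handle (a point): grip point of the tray's black bar handle: 16 mm wide (tray y), 24 mm high, 110 mm long, running along tray x from 78 to 188 mm in front of the tray's origin, 10 to 34 mm above the tray's underside; this point is at tray x = -143 mm, 24 mm above the underside
- dish1: closed transparent culture dish with red agar, one of up to four alike; 60 mm diameter, 20 mm high, 35 g; origin at its centre, 10 mm above its underside; z along its axis; either face may be up. None if absent
- dish2: closed transparent culture dish with red agar, one of up to four alike; 60 mm diameter, 20 mm high, 35 g; origin at its centre, 10 mm above its underside; z along its axis; either face may be up. None if absent
- dish3: closed transparent culture dish with red agar, one of up to four alike; 60 mm diameter, 20 mm high, 35 g; origin at its centre, 10 mm above its underside; z along its axis; either face may be up. None if absent
- dish4: closed transparent culture dish with red agar, one of up to four alike; 60 mm diameter, 20 mm high, 35 g; origin at its centre, 10 mm above its underside; z along its axis; either face may be up. None if absent
- well1 (a point): centre of a 60 mm dish lying flat in the tray's handle-end +y well (14 mm above the tray's underside, 10 mm above the well's floor). Wells are 70 mm (tray x) by 82 mm (tray y), bounded by the rim and by ribs 4 mm high
- well2 (a point): centre of a 60 mm dish lying flat in the tray's handle-end -y well (14 mm above the tray's underside, 10 mm above the well's floor). Wells are 70 mm (tray x) by 82 mm (tray y), bounded by the rim and by ribs 4 mm high
- well3 (a point): centre of a 60 mm dish lying flat in the tray's far-end +y well (14 mm above the tray's underside, 10 mm above the well's floor). Wells are 70 mm (tray x) by 82 mm (tray y), bounded by the rim and by ribs 4 mm high
- well4 (a point): centre of a 60 mm dish lying flat in the tray's far-end -y well (14 mm above the tray's underside, 10 mm above the well's floor). Wells are 70 mm (tray x) by 82 mm (tray y), bounded by the rim and by ribs 4 mm high
- key_power_top (a point): middle of the top of the square key, 26 mm, in the row nearer the opening, on your left as you face the opening (incubator x 45, y +65 mm); 8 mm above the housing's top when up
- key_start_top (a point): middle of the top of the long start bar, 70 mm by 22 mm (long along incubator y), in the row nearer the opening, on your right (incubator x 45, y -45 mm); 8 mm above the housing's top when up
- key_middle_top (a point): middle of the top of the middle one of the three round 24 mm keys in the second row (incubator x 105, y 0); 8 mm above the housing's top when up
- key_power (a joint): travel of the square key, 26 mm, in the row nearer the opening, on your left as you face the opening (incubator x 45, y +65 mm): 0 up, 0.006 m fully down (about 5 N), springs back
- key_start (a joint): travel of the long start bar, 70 mm by 22 mm (long along incubator y), in the row nearer the opening, on your right (incubator x 45, y -45 mm): 0 up, 0.006 m fully down (about 5 N), springs back
- key_left (a joint): travel of the left one of the three round 24 mm keys in the second row (incubator x 105, y +55 mm): 0 up, 0.006 m fully down (about 5 N), springs back
- key_middle (a joint): travel of the middle one of the three round 24 mm keys in the second row (incubator x 105, y 0): 0 up, 0.006 m fully down (about 5 N), springs back
- key_right (a joint): travel of the right one of the three round 24 mm keys in the second row (incubator x 105, y -55 mm): 0 up, 0.006 m fully down (about 5 N), springs back
- tube_rack: wire rack with capped tubes, 84 by 204 mm, 107 mm high, loose, to be left alone; origin under its centre
- big_dishes: stack of five 90 mm culture dishes, 75 mm high, loose, to be left alone; origin under its centre
- loop_can: steel can, 70 mm diameter, 110 mm high, with sticks and loops to 220 mm, loose, to be left alone; origin under its centre

How it is judged:
On the way, in this order (a step that is already met when the one before it is completed fails the run):
1. every dish present lies flat in a well of the tray ((distance between dish1 and well1 below 0.018 m or distance between dish1 and well2 below 0.018 m or distance between dish1 and well3 below 0.018 m or distance between dish1 and well4 below 0.018 m) and angle between the z axis of each of dish1, dish2, dish3, dish4 and the z axis of tray, either way round below 0.06 rad and (distance between dish2 and well1 below 0.018 m or distance between dish2 and well2 below 0.018 m or distance between dish2 and well3 below 0.018 m or distance between dish2 and well4 below 0.018 m) and (distance between dish3 and well1 below 0.018 m or distance between dish3 and well2 below 0.018 m or distance between dish3 and well3 below 0.018 m or distance between dish3 and well4 below 0.018 m) and (distance between dish4 and well1 below 0.018 m or distance between dish4 and well2 below 0.018 m or distance between dish4 and well3 below 0.018 m or distance between dish4 and well4 below 0.018 m)), for 0.2 s.
2. the tray, with every dish in its well, is fully home in the incubator (all of step 1 and x of tray in the frame of incubator above 0.073 m and z of tray in the frame of incubator below 0.02 m), for 0.2 s.
3. square power key pressed fully down with the tray home (value of joint key_power above 0.004 m and x of tray in the frame of incubator above 0.073 m and z of tray in the frame of incubator below 0.02 m), for 0.05 s.
4. then the middle round key (value of joint key_middle above 0.004 m and x of tray in the frame of incubator above 0.073 m and z of tray in the frame of incubator below 0.02 m), for 0.05 s.
5. then the long start bar (value of joint key_start above 0.004 m and x of tray in the frame of incubator above 0.073 m and z of tray in the frame of incubator below 0.02 m), for 0.05 s.
At the end, for the whole second after the job is handed in: every dish present lies flat (within 0.06 rad) in a well of the tray (centre within 18 mm of the well's point), the tray is home in the slots (origin within 7 mm of its place against the rear stop) and at rest, and the keys are released (all of step 2 and linear speed of tray below 0.01 m/s and value of joint each of key_power, key_middle, key_start below 0.002 m); the robot touches nothing.
It fails at once if a wrong key (left or right round key) pressed (value of joint any of key_left, key_right above 0.003 m).
It fails at once if two keys down at once (value of joint each of key_power, key_middle above 0.003 m or value of joint each of key_power, key_start above 0.003 m or value of joint each of key_middle, key_start above 0.003 m).
It fails at once if rack, stack of large dishes or can knocked aside (distance of any of tube_rack, big_dishes, loop_can from where it was at the start of the episode above 0.025 m).
Of dish1, dish2, dish3, dish4 only 2 to 4 are there at a start; the rules pass over those that are not, and their reading is None.
At some moment in a run one of dish1, dish2, dish3, dish4 may be knocked a few centimetres aside while the robot is not near it.
Once in a run the grip may slacken for a moment while it holds something.
It also fails if it takes over 208 s, if anything falls off the work surface, if the arm or the gripper's body presses on something with over 40 N, if the wrist force passes 120 N, or if a joint passes its speed limit or range.

## Working session

There is one attempt and no reset: what is moved stays moved. The work goes in short steps, Python scripts to look and compute and a tool call to move; the robot and the scene stay as the last step left them, time stands still between calls to the robot, and variables do not carry over. Pictures are saved under pics/ and viewed, at most 14 in all, crops included, and the job is handed in when it is done.

Besides the shell and the picture viewer there is one more tool, called after ">>>" as name(argument=value, ...) on one line, values as JSON. servo_tool: Moves the arm, as the interface text tells. Scaled input: -1 to 1 covers 250 mm each way for a shift and 90 degrees each way for a turn. Its arguments: {"type":"object","properties":{"commands":{"type":"array"},"claw":{"type":"number"},"squeeze":{"type":"number"}},"required":["commands"]}

```bash
ls; mkdir -p pics; cat > h.py <<'E'
import numpy as np, cv2
from bench import r
from scipy.spatial.transform import Rotation as R
def Tt():
    o=r.get_obs(); T=np.eye(4); T[:3,:3]=R.from_rotvec(o['orientation']).as_matrix(); T[:3,3]=o['tcp_pos']; return T
def ext(n,T=None):
    m=r.camera_model(n)
    return m, (m['extrinsics'] if 'extrinsics' in m else (Tt() if T is None else T)@m['hand_eye'])
def ray(m,uv):
    K=np.array([[m['fx'],0,m['cx']],[0,m['fy'],m['cy']],[0,0,1.]])
    p=cv2.undistortPoints(np.array([[uv]],float),K,np.array([m['k1'],0,0,0.]))[0,0]
    return np.array([p[0],p[1],1.])
def onz(n,uv,z,T=None):
    m,E=ext(n,T); d=E[:3,:3]@ray(m,uv); c=E[:3,3]; return c+d*(z-c[2])/d[2]
def dep(n,uv,D,T=None):
    m,E=ext(n,T); u,v=int(round(uv[0])),int(round(uv[1]))
    w=D[max(0,v-2):v+3,max(0,u-2):u+3]; w=w[w>0]
    return E[:3,:3]@(ray(m,uv)*np.median(w))+E[:3,3] if w.size else None
def tri(obs): # list of (m,E,uv)
    A=np.zeros((3,3));b=np.zeros(3)
    for m,E,uv in obs:
        d=E[:3,:3]@ray(m,uv); d/=np.linalg.norm(d); P=np.eye(3)-np.outer(d,d); A+=P;b+=P@E[:3,3]
    return np.linalg.solve(A,b)
def proj(n,p,T=None):
    m,E=ext(n,T); q=np.linalg.inv(E)@np.append(p,1); x=q[:2]/q[2]; s=1+m['k1']*(x@x); return [m['fx']*x[0]*s+m['cx'],m['fy']*x[1]*s+m['cy']]
def shot(n,f=None):
    T=Tt(); I,D=r.grab_frame(n)
    if f: cv2.imwrite('pics/'+f,I[:,:,::-1])
    return I,D,T
E
python3 - <<'E'
from h import *
np.set_printoptions(precision=4,suppress=True)
print(r.get_obs(), r.tcp_to_tips)
for n in ['scene','side','wrist']:
    I,D,T=shot(n,n+'0.png'); m,E=ext(n,T); print(n,m['fx'],m['k1'],E)
    for t in ['incubator','opening','home','tray','tray_handle','dish1','key_power_top','key_start_top','key_middle_top','tube_rack','big_dishes','loop_can','well1','well2','well3','well4']:
        for f in ('mark_of',)+(('boxes_of',) if t=='dish1' else ()):
            for q in getattr(r,f)(n,t):
                if q['confidence']>.3: print(n,t,f,np.round(q['uv'],1),round(q['confidence'],2),dep(n,q['uv'],D,T))
E
```

```text
pics
{'clock': 0.0, 'joints': array([-1.2511,  0.4778,  0.0224,  1.5565, -0.0115,  1.1093, -0.0831]), 'qvel': array([ 0.002 , -0.0002,  0.0009, -0.    , -0.0003, -0.001 ,  0.001 ]), 'tau': array([ -0.0007, -59.6461,   1.6079, -28.1197,   0.0126,   0.0095,
         0.    ]), 'tcp_pos': array([0.2798, 0.6136, 0.2493]), 'orientation': array([-0.6668, -3.0697,  0.0029]), 'contact_force': array([ 0.3532, -0.7061, -0.544 ]), 'moment': array([ 0.0001, -0.0182,  0.0133]), 'gripper_force': 0.0, 'grip_width': 0.08523678425207325} 0.019
scene 510.73635451814255 -0.14436589292996338 [[ 0.9417  0.2932 -0.1648  0.8029]
 [ 0.3362 -0.8101  0.4802 -0.5135]
 [ 0.0073 -0.5077 -0.8615  1.1076]
 [ 0.      0.      0.      1.    ]]
scene incubator mark_of [381.3 291.7] 0.47 [ 0.7866 -0.0445  0.0758]
scene opening mark_of [225.1 303. ] 0.51 [ 0.5015 -0.2119  0.1586]
scene tray mark_of [233.  335.5] 0.7 [ 0.5441 -0.2683  0.1584]
scene dish1 mark_of [357.  153.9] 0.89 [0.6109 0.3473 0.0213]
scene dish1 mark_of [290.3 175.8] 0.71 [0.4672 0.2181 0.0194]
scene dish1 boxes_of [339.3 194.5] 0.94 [0.6076 0.206  0.0
[... 1985 characters left out ...]
 ]
side well1 mark_of [369.1 214.9] 0.56 [ 0.5672 -0.1632  0.0809]
side well2 mark_of [400.1 240.6] 0.94 [ 0.4954 -0.1733  0.018 ]
side well2 mark_of [369.1 214.9] 0.56 [ 0.5672 -0.1632  0.0809]
side well3 mark_of [400.1 240.6] 0.94 [ 0.4954 -0.1733  0.018 ]
side well3 mark_of [369.1 214.9] 0.56 [ 0.5672 -0.1632  0.0809]
side well4 mark_of [400.1 240.6] 0.94 [ 0.4954 -0.1733  0.018 ]
side well4 mark_of [369.1 214.9] 0.56 [ 0.5672 -0.1632  0.0809]
wrist 389.1221880782913 -0.005133229998349857 [[ 0.4138  0.8777  0.2418  0.2189]
 [ 0.9103 -0.3993 -0.1088  0.642 ]
 [ 0.001   0.2651 -0.9642  0.3735]
 [ 0.      0.      0.      1.    ]]
wrist dish1 boxes_of [ 82.1 473.9] 0.57 [0.4419 0.248  0.0176]
```

View pics/scene0.png

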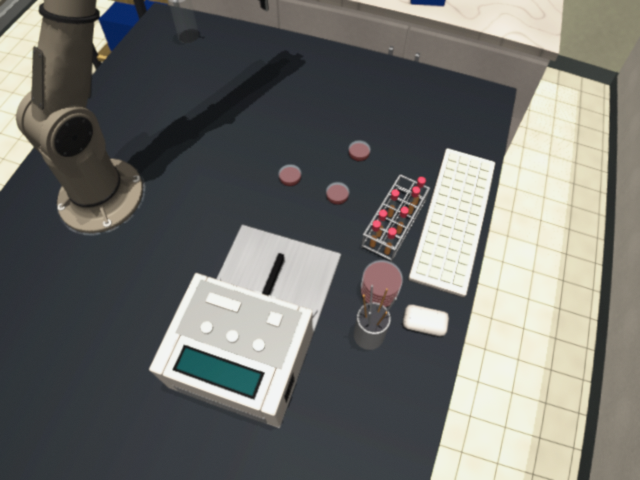

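View pics/side0.png

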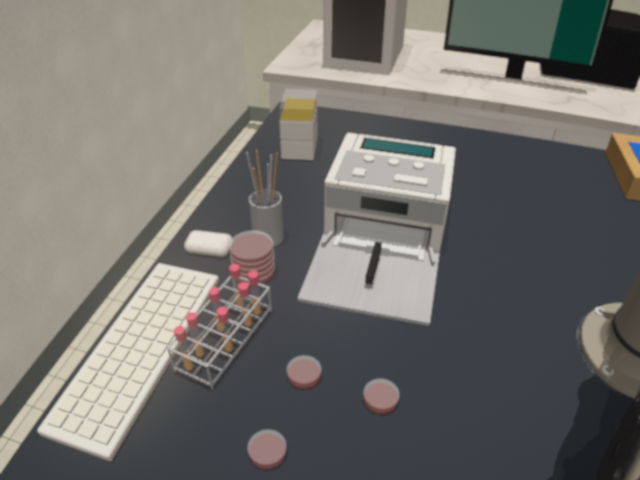

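Scene view: the incubator faces the dishes, with keys at power (275,320), start (223,302) and middle (232,336). The handle runs from about (281,257) to (267,292). Three dishes show at (357,151), (338,193) and (290,175). The side view shows the same three dishes. I'll move the wrist camera over the bench.

```bash
cat >> h.py <<'E'
np.set_printoptions(precision=4,suppress=True)
def go(p,yaw=None):
    """yaw: world angle (deg) of tool y with tool pointing down; prints normalised command"""
    T=Tt(); s=T[:3,:3].T@(np.array(p)-T[:3,3])/.25
    if yaw is None: a=np.zeros(3)
    else:
        c,n=np.cos(np.radians(yaw)),np.sin(np.radians(yaw)); y=np.array([c,n,0]); z=np.array([0,0,-1.])
        G=np.c_[np.cross(y,z),y,z]; a=R.from_matrix(T[:3,:3].T@G).as_rotvec()/(np.pi/2)
    print('GO',np.round(s,4).tolist(),np.round(a,4).tolist())
E
python3 - <<'E'
from h import *
go([.54,.22,.30],0); go([.43,.35,.30],0)
E
```

```text
GO [-1.6002, -1.0032, -0.1987] [0.0, 0.0, 0.7276]
GO [-0.9841, -0.7126, -0.1988] [0.0, 0.0, 0.7276]
```

>>> servo_tool(commands=[[[-0.98, -0.71, -0.2], [0, 0, 0.728]], [[-0.98, -0.71, -0.2], [0, 0, 0.728]], [[-0.98, -0.71, -0.2], [0, 0, 0.728]], [[-0.98, -0.71, -0.2], [0, 0, 0.728]], [[-0.98, -0.71, -0.2], [0, 0, 0.728]], [[-0.98, -0.71, -0.2], [0, 0, 0.728]], [[-0.98, -0.71, -0.2], [0, 0, 0.728]], [[-0.98, -0.71, -0.2], [0, 0, 0.728]], [[-0.98, -0.71, -0.2], [0, 0, 0.728]], [[-0.98, -0.71, -0.2], [0, 0, 0.728]]])

```text
clock: 3.7
tcp_pos: [0.429, 0.3514, 0.3003]
orientation: [-2.218, -2.225, -0.0]
contact_force: [0.2, 0.4, 0.3]
grip_width: 0.0854
gripper_force: 0.0
```

```bash
python3 - <<'E'
from h import *
o=r.get_obs();print(o['clock'],o['tcp_pos'])
I,D,T=shot('wrist','w1.png')
for q in r.mark_of('wrist','dish1')+r.boxes_of('wrist','dish1'):print(np.round(q['uv'],1),q['confidence'],dep('wrist',q['uv'],D,T),onz('wrist',q['uv'],.01,T))
go([.54,.10,.30],0)
E
```

```text
3.7 [0.429  0.3514 0.3003]
[484.9 188.3] 0.89 [0.603  0.3704 0.0195] [0.6071 0.3693 0.01  ]
[462.6 322.1] 0.85 [0.4749 0.363  0.3115] [0.5994 0.2139 0.01  ]
[342.5 311. ] 0.63 [0.4584 0.2318 0.0193] [0.4591 0.2275 0.01  ]
[342.9 313.1] 0.94 [0.4589 0.2294 0.0197] [0.4596 0.2249 0.01  ]
[475.7 307.7] 0.86 [0.6086 0.2362 0.0191] [0.6127 0.2321 0.01  ]
[488.7 186.8] 0.6 [0.6067 0.372  0.0197] [0.611  0.3709 0.01  ]
GO [-1.0067, 0.442, 0.0007] [-0.0001, 0.0001, 0.0012]
```

>>> servo_tool(commands=[[[-1, 0.42, 0], [0, 0, 0]], [[-1, 0.42, 0], [0, 0, 0]], [[-1, 0.42, 0], [0, 0, 0]], [[-1, 0.42, 0], [0, 0, 0]], [[-1, 0.42, 0], [0, 0, 0]], [[-1, 0.42, 0], [0, 0, 0]], [[-1, 0.42, 0], [0, 0, 0]], [[-1, 0.42, 0], [0, 0, 0]]])

```text
clock: 4.65
tcp_pos: [0.5341, 0.1015, 0.3001]
orientation: [-2.221, -2.221, 0.0]
contact_force: [0.3, 0.7, 0.2]
grip_width: 0.0854
gripper_force: 0.0
```

>>> servo_tool(commands=[[[-0.2, 0, 0], [0, 0, 0]], [[-0.4, 0, 0], [0, 0, 0]], [[-0.5, 0, 0], [0, 0, 0]], [[-0.5, 0, 0], [0, 0, 0]]])

```text
clock: 5.05
tcp_pos: [0.5337, -0.0266, 0.3005]
orientation: [2.225, 2.217, -0.001]
contact_force: [-0.0, -0.7, -0.2]
grip_width: 0.0857
gripper_force: 0.0
```

```bash
python3 - <<'E'
from h import *
o=r.get_obs();print(o['clock'],o['tcp_pos'])
I,D,T=shot('wrist','w2.png')
for t in ['tray','tray_handle','opening','key_power_top','key_start_top','key_middle_top','incubator','big_dishes','loop_can','tube_rack']:
  for q in r.mark_of('wrist',t):
    if q['confidence']>.4: print(t,np.round(q['uv'],1),q['confidence'],dep('wrist',q['uv'],D,T))
# cloud from depth
m,E=ext('wrist',T)
ys,xs=np.mgrid[0:480:2,0:640:2]
K=np.array([[m['fx'],0,m['cx']],[0,m['fy'],m['cy']],[0,0,1.]])
un=cv2.undistortPoints(np.c_[xs.ravel(),ys.ravel()].astype(float)[:,None],K,np.array([m['k1'],0,0,0.]))[:,0]
d=D[ys,xs].ravel()
P=(np.c_[un,np.ones(len(un))]*d[:,None])@E[:3,:3].T+E[:3,3]; P=P[d>0]; np.save('c2.npy',P)
for lo,hi,nm in [(.008,.0155,'deck'),(.035,.055,'handle'),(.145,.153,'top'),(.1545,.162,'keys')]:
    s=P[(P[:,2]>lo)&(P[:,2]<hi)&(P[:,1]<.12)&(abs(P[:,0]-.55)<.2)]
    if len(s)>20:
        rc=cv2.minAreaRect(s[:,:2].astype(np.float32)*1000); print(nm,len(s),np.median(s[:,2]),rc,np.percentile(s,[1,99],axis=0).ravel())
E
```

```text
5.05 [ 0.5337 -0.0266  0.3005]
tray [323.1 346.8] 0.67 [ 0.5396 -0.1619  0.0714]
tray_handle [316.2 241.3] 0.84 [ 0.5329 -0.0585  0.0451]
big_dishes [541.6 188.5] 0.91 [ 0.7353 -0.0025  0.0744]
loop_can [537.4 280.3] 0.93 [ 0.7602 -0.0998  0.0481]
loop_can [324.  348.8] 0.58 [ 0.5405 -0.1633  0.0729]
deck 10490 0.01155256570451238 ((580.5799560546875, -36.81913757324219), (349.25360107421875, 303.9357604980469), 1.950799822807312) [ 0.4097 -0.1832  0.0095  0.7332  0.0833  0.0154]
handle 748 0.045009014178840234 ((612.5858764648438, -63.627105712890625), (411.43011474609375, 191.5086212158203), 52.39068603515625) [ 0.4156 -0.1699  0.0354  0.7478  0.105   0.0543]
top 1818 0.1495301810177203 ((533.19775390625, -184.0784149169922), (223.19801330566406, 42.500205993652344), 1.5831443071365356) [ 0.4295 -0.197   0.1454  0.6403 -0.1619  0.1515]
```

View pics/w2.png

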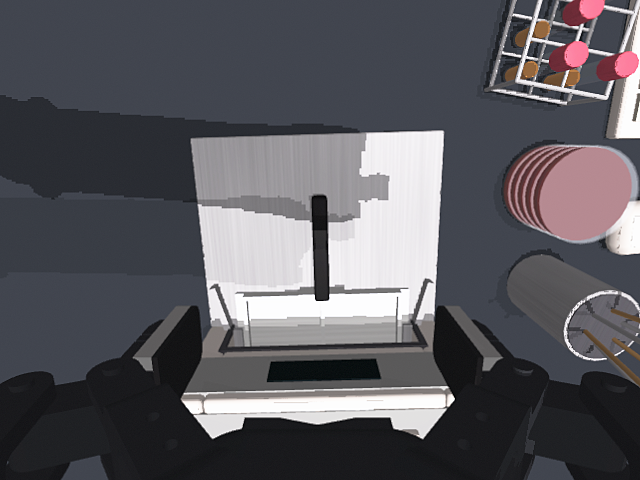

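The wrist view shows the deck's front corners at (192,139) and (443,130). The handle runs from (319,196) to (321,300), and the tray's front edge is at row 290. The stack and the can stand to the right.

```bash
python3 - <<'E'
from h import *
T=Tt(); P=np.load('c2.npy')
a,b=onz('wrist',[192,139],.012),onz('wrist',[443,130],.012); print('deck corners',a,b,np.linalg.norm(b-a),np.degrees(np.arctan2(b[1]-a[1],b[0]-a[0])))
print('handle',onz('wrist',[319.5,196],.046),onz('wrist',[321.5,299],.046))
s=P[(abs(P[:,2]-.0445)<.004)&(abs(P[:,0]-.533)<.03)&(P[:,1]>-.16)&(P[:,1]<0)]
rc=cv2.minAreaRect(s[:,:2].astype(np.float32)*1000);print(len(s),rc,s.min(0),s.max(0))
# second view for handle height
I,D,_=shot('side')
for q in r.mark_of('side','tray_handle'): print(q['uv'],q['confidence'],tri([(*ext('side'),q['uv']),(*ext('wrist',T),[316.2,241.3])]))
go([.533,-.055,.15],2)
E
```

```text
deck corners [0.4067 0.0438 0.012 ] [0.662 0.053 0.012] 0.25551844309247623 2.0651101768573628
handle [ 0.5367 -0.0095  0.046 ] [ 0.5391 -0.1173  0.046 ]
407 ((537.4679565429688, -68.3709716796875), (15.922615051269531, 109.40200805664062), 1.5133302211761475) [ 0.5288 -0.1229  0.0406] [ 0.5451 -0.0136  0.0475]
[372.3, 266.5] 0.81 [ 0.5343 -0.0584  0.0324]
[383.5, 398.4] 0.34 [ 0.5092 -0.2575 -0.72  ]
GO [-0.1248, -0.0044, 0.6011] [-0.0, -0.0, -0.0224]
```

>>> servo_tool(commands=[[[-0.12, 0.013, 0.2], [0, 0, -0.02]], [[-0.12, 0.013, 0.4], [0, 0, -0.02]], [[-0.12, 0.013, 0.6], [0, 0, -0.02]], [[-0.12, 0.013, 0.75], [0, 0, -0.02]], [[-0.12, 0.013, 0.9], [0, 0, -0.02]], [[-0.12, 0.013, 0.95], [0, 0, -0.02]], [[-0.12, 0.013, 1.0], [0, 0, -0.02]], [[-0.12, 0.013, 1.0], [0, 0, -0.02]]])

```text
clock: 6.5
tcp_pos: [0.5375, -0.0541, 0.0501]
orientation: [-2.187, -2.255, 0.0]
contact_force: [0.3, 0.0, 0.1]
grip_width: 0.0853
gripper_force: 0.0
```

>>> servo_tool(commands=[[[0, 0, 0.02], [0, 0, 0]], [[0, 0, 0.04], [0, 0, 0]], [[0, 0, 0.04], [0, 0, 0]], [[0, 0, 0.04], [0, 0, 0]], [[0, 0, 0.04], [0, 0, 0]], [[0, 0, 0.04], [0, 0, 0]], [[0, 0, 0.04], [0, 0, 0]], [[0, 0, 0.04], [0, 0, 0]], [[0, 0, 0.04], [0, 0, 0]], [[0, 0, 0.04], [0, 0, 0]]], claw=1, squeeze=50)

```text
clock: 7.5
tcp_pos: [0.5375, -0.0539, 0.0407]
orientation: [-2.187, -2.255, -0.001]
contact_force: [-2.0, 0.1, 6.5]
grip_width: 0.0151
gripper_force: 51.5
```

>>> servo_tool(commands=[[[0.04, 0, 0], [0, 0, 0]], [[0.1, 0, 0], [0, 0, 0]], [[0.17, 0, 0], [0, 0, 0]], [[0.24, 0, 0], [0, 0, 0]], [[0.31, 0, 0], [0, 0, 0]], [[0.38, 0, 0], [0, 0, 0]], [[0.45, 0, 0], [0, 0, 0]], [[0.51, 0, 0], [0, 0, 0]], [[0.56, 0, 0], [0, 0, 0]], [[0.59, 0, 0], [0, 0, 0]], [[0.604, 0, 0], [0, 0, 0]], [[0.604, 0, 0], [0, 0, 0]], [[0.604, 0, 0], [0, 0, 0]]])

```text
clock: 8.8
tcp_pos: [0.5327, 0.0987, 0.0406]
orientation: [-2.185, -2.258, -0.001]
contact_force: [-0.5, -0.4, 5.8]
grip_width: 0.0148
gripper_force: 51.5
```

>>> servo_tool(commands=[[[0, 0, 0], [0, 0, 0]], [[0, 0, 0], [0, 0, 0]], [[0, 0, 0], [0, 0, 0]], [[0, 0, 0], [0, 0, 0]], [[0, 0, -0.1], [0, 0, 0]], [[0, 0, -0.25], [0, 0, 0]], [[-0.1, 0, -0.45], [0, 0, 0]], [[-0.2, 0, -0.65], [0, 0, 0]], [[-0.2, 0, -0.85], [0, 0, 0]], [[-0.2, 0, -1], [0, 0, 0]], [[-0.2, 0, -1], [0, 0, 0]], [[-0.2, 0, -1], [0, 0, 0]]], claw=0)

```text
clock: 10.0
tcp_pos: [0.5346, 0.0471, 0.2913]
orientation: [2.186, 2.255, 0.004]
contact_force: [-0.0, -0.1, -0.1]
grip_width: 0.0849
gripper_force: 0.0
```

```bash
python3 - <<'E'
from h import *
o=r.get_obs();print(o['clock'],o['tcp_pos'])
I,D,T=shot('wrist','w3.png')
for t in ['tray','tray_handle','well1','well3','dish1']:
  for q in r.mark_of('wrist',t):
    if q['confidence']>.3: print(t,np.round(q['uv'],1),q['confidence'],dep('wrist',q['uv'],D,T),onz('wrist',q['uv'],.026,T))
E
```

```text
10.0 [0.5346 0.0471 0.2913]
tray [316.6 293.5] 0.67 [ 0.5379 -0.0474  0.0189] [ 0.5378 -0.0445  0.026 ]
tray_handle [313.7 159.5] 0.77 [0.5306 0.0964 0.0451] [0.5305 0.0955 0.026 ]
well1 [358.8 264. ] 0.95 [ 0.5824 -0.0135  0.0151] [ 0.581 -0.01   0.026]
well1 [274.2 266.7] 0.88 [ 0.4912 -0.0194  0.015 ] [ 0.4924 -0.0157  0.026 ]
well1 [354.  328.3] 0.81 [ 0.5815 -0.0896  0.0155] [ 0.5802 -0.0842  0.026 ]
well3 [358.8 264. ] 0.95 [ 0.5824 -0.0135  0.0151] [ 0.581 -0.01   0.026]
well3 [274.2 266.7] 0.88 [ 0.4912 -0.0194  0.015 ] [ 0.4924 -0.0157  0.026 ]
well3 [354.  328.3] 0.81 [ 0.5815 -0.0896  0.0155] [ 0.5802 -0.0842  0.026 ]
dish1 [241.3  14.5] 0.89 [0.4611 0.2216 0.0198] [0.4622 0.2199 0.026 ]
dish1 [391.3  33.2] 0.72 [0.5983 0.2108 0.0197] [0.5972 0.2093 0.026 ]
```

View pics/w3.png

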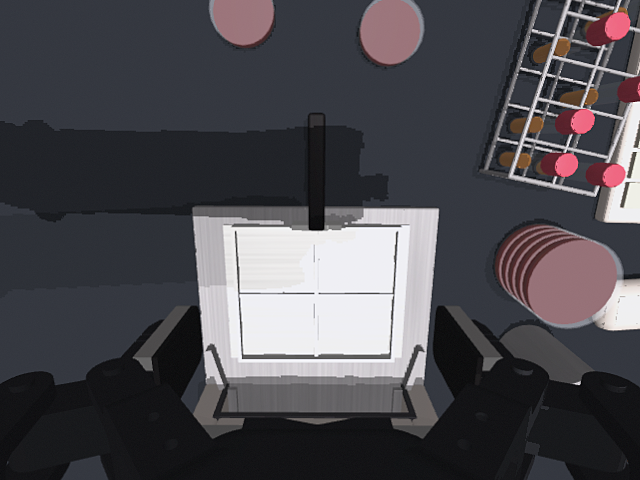

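The tray lies on the deck with its wells visible. The ribs cross at (316,293), and the inner rim corners are at (236,226), (397,226), (241,355) and (391,356). Two dishes show at the top.

```bash
python3 - <<'E'
from h import *
T=Tt()
for uv,z in [((316,293),.02),((236,226),.016),((397,226),.026),((241,355),.016),((391,356),.016),((239,293),.018),((394,293),.018),((316.5,114),.046),((316,228),.046),((192,208),.012),((439,210),.012)]: print(uv,onz('wrist',uv,z,T))
I,D,_=shot('scene')
for t in ['tray','well1','dish1']:
  for q in r.mark_of('scene',t):
    if q['confidence']>.4: print(t,np.round(q['uv'],1),q['confidence'],onz('scene',q['uv'],.026))
go([.53,.13,.30],0)
E
```

```text
(316, 293) [ 0.535  -0.0464  0.02  ]
(236, 226) [0.4494 0.024  0.016 ]
(397, 226) [0.6148 0.0316 0.026 ]
(241, 355) [ 0.4516 -0.127   0.016 ]
(391, 356) [ 0.6233 -0.1226  0.016 ]
(239, 293) [ 0.4513 -0.05    0.018 ]
(394, 293) [ 0.6197 -0.0445  0.018 ]
(316.5, 114) [0.5298 0.1356 0.046 ]
(316, 228) [0.5326 0.0314 0.046 ]
(192, 208) [0.4032 0.0408 0.012 ]
(439, 210) [0.66  0.047 0.012]
tray [277.7 268.8] 0.93 [ 0.5398 -0.0483  0.026 ]
well1 [299.8 259.2] 0.86 [ 0.5797 -0.0068  0.026 ]
well1 [289.3 282.3] 0.79 [ 0.5781 -0.0713  0.026 ]
well1 [265.4 250.2] 0.75 [ 0.4935 -0.0124  0.026 ]
well1 [252.7 273.2] 0.66 [ 0.489 -0.079  0.026]
dish1 [337.5 193.2] 0.84 [0.6033 0.2034 0.026 ]
dish1 [358.5 154.3] 0.7 [0.616  0.3436 0.026 ]
dish1 [289.6 174.2] 0.65 [0.4656 0.2179 0.026 ]
dish1 [383.1 287.6] 0.56 [ 0.7869 -0.0105  0.026 ]
GO [0.3328, -0.0061, -0.0408] [-0.0005, 0.0003, 0.0196]
```

>>> servo_tool(commands=[[[0.2, 0, 0], [0, 0, 0]], [[0.4, 0, 0], [0, 0, 0]], [[0.6, 0, 0], [0, 0, 0]], [[0.75, 0, 0], [0, 0, 0]], [[0.8, 0, 0], [0, 0, 0]], [[0.8, 0, 0], [0, 0, 0]], [[0.8, 0, 0], [0, 0, 0]]])

```text
clock: 11.2
tcp_pos: [0.5284, 0.245, 0.2902]
orientation: [2.188, 2.253, -0.001]
contact_force: [-0.3, -0.9, 1.0]
grip_width: 0.0853
gripper_force: 0.0
```

```bash
cat >> h.py <<'E'
def dishes(f=None,zt=.02,box=(.35,.8,.1,.5)):
    """dish centres from wrist depth+colour: reddish blobs near top height"""
    I,D,T=shot('wrist',f); m,E=ext('wrist',T)
    v,u=np.mgrid[0:480,0:640]
    K=np.array([[m['fx'],0,m['cx']],[0,m['fy'],m['cy']],[0,0,1.]])
    un=cv2.undistortPoints(np.c_[u.ravel(),v.ravel()].astype(float)[:,None],K,np.array([m['k1'],0,0,0.]))[:,0]
    P=((np.c_[un,np.ones(len(un))]*D.ravel()[:,None])@E[:3,:3].T+E[:3,3]).reshape(480,640,3)
    J=I.astype(int); red=(J[...,0]>J[...,1]+15)&(D>0)&(P[...,2]>zt-.012)&(P[...,2]<zt+.01)
    red&=(P[...,0]>box[0])&(P[...,0]<box[1])&(P[...,1]>box[2])&(P[...,1]<box[3])
    n,l,s,c=cv2.connectedComponentsWithStats(red.astype(np.uint8))
    for i in range(1,n):
        if s[i,4]>300:
            k=(l==i); q=P[k]; ct,ht=cv2.findContours(k.astype(np.uint8),0,2)[0],0
            t=q[q[:,2]>zt-.003]
            (cx,cy),rad=cv2.minEnclosingCircle((t[:,:2]*1000).astype(np.float32))
            print('dish px',c[i].round(),s[i,:5],'top z',round(np.median(t[:,2]),4),'circ',round(cx/1000,4),round(cy/1000,4),round(rad,1),'cent',t[:,:2].mean(0))
E
python3 - <<'E'
from h import *
o=r.get_obs();print(o['clock'],o['tcp_pos'])
dishes('w4.png')
for q in r.mark_of('wrist','dish1'): print(q['uv'],q['confidence'],onz('wrist',q['uv'],.01))
E
```

```text
11.2 [0.5284 0.245  0.2902]
dish px [404.  80.] [ 375   48   60   64 2940] top z 0.0198 circ 0.6074 0.368 27.7 cent [0.6072 0.3685]
dish px [253. 220.] [ 226  194   55   53 2253] top z 0.0193 circ 0.4628 0.2287 28.0 cent [0.4629 0.2291]
dish px [381. 235.] [ 355  209   54   53 2194] top z 0.0194 circ 0.5969 0.217 28.0 cent [0.5969 0.2174]
[406.0, 78.6] 0.8 [0.6109 0.3701 0.01  ]
[382.5, 237.5] 0.74 [0.5998 0.212  0.01  ]
[254.6, 221.6] 0.63 [0.4633 0.2254 0.01  ]
```

```bash
cat >> h.py <<'E'
def tips():
    I,D=r.grab_frame('wrist'); m=r.camera_model('wrist'); E=m['hand_eye']
    v,u=np.mgrid[0:480,0:640]
    K=np.array([[m['fx'],0,m['cx']],[0,m['fy'],m['cy']],[0,0,1.]])
    un=cv2.undistortPoints(np.c_[u.ravel(),v.ravel()].astype(float)[:,None],K,np.array([m['k1'],0,0,0.]))[:,0]
    P=(np.c_[un,np.ones(len(un))]*D.ravel()[:,None])@E[:3,:3].T+E[:3,3]
    P=P[(D.ravel()>0)&(abs(P[:,0])<.02)&(abs(P[:,1])<.07)&(P[:,2]<.06)]
    for s in (-1,1):
        q=P[s*P[:,1]>0]; 
        if len(q): print('finger',s,len(q),'zmax',np.percentile(q[:,2],[90,99,100]),'y of tips',np.percentile(q[q[:,2]>q[:,2].max()-.004,1],[0,50,100]))
E
python3 - <<'E'
from h import *
tips(); print(r.tcp_to_tips)
go([.597,.2175,.06],1.7)
E
```

```text
finger -1 29948 zmax [-0.0224  0.001   0.0076] y of tips [-0.0481 -0.0427 -0.0423]
finger 1 30271 zmax [-0.0232  0.0008  0.0072] y of tips [0.0425 0.0429 0.0482]
0.019
GO [-0.1151, 0.2703, 0.9221] [0.0002, 0.0002, -0.0014]
```

>>> servo_tool(commands=[[[-0.115, 0.27, 0.2], [0, 0, 0]], [[-0.115, 0.27, 0.4], [0, 0, 0]], [[-0.115, 0.27, 0.6], [0, 0, 0]], [[-0.115, 0.27, 0.78], [0, 0, 0]], [[-0.115, 0.27, 0.9], [0, 0, 0]], [[-0.115, 0.27, 0.97], [0, 0, 0]], [[-0.115, 0.27, 1], [0, 0, 0]], [[-0.115, 0.27, 1], [0, 0, 0]], [[-0.115, 0.27, 1], [0, 0, 0]]])

```text
clock: 12.25
tcp_pos: [0.5978, 0.22, 0.0421]
orientation: [2.187, 2.254, 0.004]
contact_force: [0.1, -0.4, 1.1]
grip_width: 0.085
gripper_force: 0.0
```

>>> servo_tool(commands=[[[0, 0, 0.04], [0, 0, 0]], [[0, 0, 0.08], [0, 0, 0]], [[0, 0, 0.08], [0, 0, 0]], [[0, 0, 0.08], [0, 0, 0]]])

```text
clock: 12.65
tcp_pos: [0.5962, 0.2201, 0.02]
orientation: [-2.187, -2.255, 0.001]
contact_force: [0.9, -0.0, 0.9]
grip_width: 0.0852
gripper_force: 0.0
```

>>> servo_tool(commands=[[[0, 0, 0], [0, 0, 0]], [[0, 0, 0], [0, 0, 0]], [[0, 0, 0], [0, 0, 0]], [[0, 0, 0], [0, 0, 0]], [[0, 0, 0], [0, 0, 0]], [[0, 0, 0], [0, 0, 0]], [[0, 0, 0], [0, 0, 0]]], claw=1, squeeze=30)

```text
clock: 13.35
tcp_pos: [0.5967, 0.2203, 0.0208]
orientation: [2.187, 2.255, 0.001]
contact_force: [-0.6, -0.4, 5.4]
grip_width: 0.0587
gripper_force: 32.4
```

```bash
python3 - <<'E'
from h import *
tips(); print(Tt())
E
```

```text
finger -1 45721 zmax [0.0211 0.0223 0.0237] y of tips [-0.07   -0.0534 -0.0125]
finger 1 45781 zmax [0.0211 0.0222 0.0233] y of tips [0.0121 0.0534 0.07  ]
[[-0.0308  0.9995  0.0005  0.5967]
 [ 0.9995  0.0308  0.0004  0.2203]
 [ 0.0004  0.0005 -1.      0.0208]
 [ 0.      0.      0.      1.    ]]
```

>>> servo_tool(commands=[[[0, 0, -0.05], [0, 0, 0]], [[0, 0, -0.15], [0, 0, 0]], [[0, 0, -0.3], [0, 0, 0]], [[-0.1, 0, -0.4], [0, 0, 0]], [[-0.25, 0, -0.4], [0, 0, 0]], [[-0.4, 0, -0.4], [0, 0, 0]], [[-0.55, 0, -0.4], [0, 0, 0]], [[-0.7, -0.03, -0.4], [0, 0, 0]], [[-0.8, -0.03, -0.4], [0, 0, 0]], [[-0.8, -0.03, -0.4], [0, 0, 0]], [[-0.8, -0.03, -0.4], [0, 0, 0]]])

```text
clock: 14.5
tcp_pos: [0.5952, 0.0197, 0.1208]
orientation: [2.188, 2.254, 0.001]
contact_force: [-0.2, 0.5, -0.1]
grip_width: 0.059
gripper_force: 32.5
```

```bash
python3 - <<'E'
from h import *
o=r.get_obs(); print(o['clock'],o['grip_width'],o['gripper_force'],o['tcp_pos'])
go([.580,-.080,.06],1.7)
I,D,_=shot('scene')
for q in r.mark_of('scene','dish1'): print(np.round(q['uv'],1),q['confidence'],dep('scene',q['uv'],D))
E
```

```text
14.5 0.059040131020794306 32.46132731437683 [0.5952 0.0197 0.1208]
GO [-0.3969, -0.0726, 0.243] [0.0003, -0.0002, -0.0001]
[311.7 237.8] 0.68 [0.6052 0.0077 0.1205]
[288. 177.] 0.67 [0.4643 0.2096 0.0236]
[360.4 151.6] 0.62 [0.6171 0.3587 0.0206]
```

>>> servo_tool(commands=[[[-0.15, -0.072, 0], [0, 0, 0]], [[-0.3, -0.072, 0], [0, 0, 0]], [[-0.397, -0.072, 0.05], [0, 0, 0]], [[-0.397, -0.072, 0.12], [0, 0, 0]], [[-0.397, -0.072, 0.2], [0, 0, 0]], [[-0.397, -0.072, 0.24], [0, 0, 0]], [[-0.397, -0.072, 0.24], [0, 0, 0]]])

```text
clock: 15.3
tcp_pos: [0.5794, -0.0782, 0.0589]
orientation: [-2.183, -2.256, 0.002]
contact_force: [-0.4, -0.3, 0.0]
grip_width: 0.0585
gripper_force: 32.5
```

```bash
python3 - <<'E'
from h import *
o=r.get_obs(); print(o['clock'],o['grip_width'],o['gripper_force'],o['tcp_pos'])
go([.580,-.080,.038],1.7)
I,D,T=shot('wrist','w5.png')
E
```

```text
15.3 0.058499761870813405 32.465577721595764 [ 0.5794 -0.0782  0.0589]
GO [-0.0074, 0.0025, 0.0838] [-0.0018, -0.0004, 0.0021]
```

View pics/w5.png

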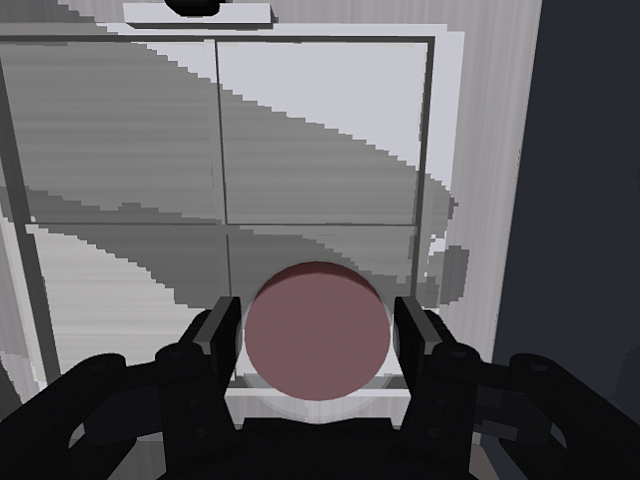

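The dish is held level over the far right well, with the ribs crossing at (225,224). I'll lower it.

>>> servo_tool(commands=[[[-0.008, 0.002, 0.03], [0, 0, 0]], [[-0.008, 0.002, 0.06], [0, 0, 0]], [[-0.008, 0.002, 0.082], [0, 0, 0]], [[-0.008, 0.002, 0.086], [0, 0, 0]], [[-0.008, 0.002, 0.086], [0, 0, 0]]])

```text
clock: 15.85
tcp_pos: [0.5806, -0.0817, 0.0386]
orientation: [-2.187, -2.255, 0.001]
contact_force: [0.8, -0.1, 0.5]
grip_width: 0.059
gripper_force: 32.5
```

>>> servo_tool(commands=[[[0, 0, 0], [0, 0, 0]], [[0, 0, 0], [0, 0, 0]], [[0, 0, 0], [0, 0, 0]], [[0, 0, 0], [0, 0, 0]], [[0, 0, -0.1], [0, 0, 0]], [[0, 0, -0.25], [0, 0, 0]], [[0, 0, -0.4], [0, 0, 0]], [[0.1, 0, -0.6], [0, 0, 0]], [[0.25, 0, -0.8], [0, 0, 0]], [[0.4, 0, -0.9], [0, 0, 0]], [[0.4, 0, -0.9], [0, 0, 0]], [[0.4, 0, -0.9], [0, 0, 0]]], claw=0.15)

```text
clock: 17.05
tcp_pos: [0.5783, 0.0207, 0.2651]
orientation: [2.182, 2.259, 0.005]
contact_force: [-0.1, 0.7, -0.2]
grip_width: 0.0727
gripper_force: 0.0
```

```bash
python3 - <<'E'
from h import *
o=r.get_obs(); print(o['clock'],o['grip_width'],o['tcp_pos'])
dishes(None,.036,(.4,.66,-.15,.05)); dishes(None,.02)
E
```

```text
17.05 0.07272986227595477 [0.5783 0.0207 0.2651]
dish px [315. 317.] [ 288  290   55   53 2273] top z 0.0353 circ 0.5812 -0.0829 27.6 cent [ 0.5811 -0.0826]
```

```bash
python3 - <<'E'
from h import *
go([.463,.235,.20],1.7)
E
```

```text
GO [0.885, -0.429, 0.2514] [-0.0009, 0.0005, 0.0003]
```

>>> servo_tool(commands=[[[0.88, -0.43, 0.25], [0, 0, 0]], [[0.88, -0.43, 0.25], [0, 0, 0]], [[0.88, -0.43, 0.25], [0, 0, 0]], [[0.88, -0.43, 0.25], [0, 0, 0]], [[0.88, -0.43, 0.25], [0, 0, 0]], [[0.88, -0.43, 0.25], [0, 0, 0]], [[0.88, -0.43, 0.25], [0, 0, 0]], [[0.88, -0.43, 0.25], [0, 0, 0]]], claw=0)

```text
clock: 17.95
tcp_pos: [0.4642, 0.2322, 0.2007]
orientation: [2.19, 2.251, -0.003]
contact_force: [-0.4, -0.2, 0.7]
grip_width: 0.0853
gripper_force: 0.0
```

```bash
python3 - <<'E'
from h import *
o=r.get_obs(); print(o['clock'],o['grip_width'],o['tcp_pos'])
dishes('w6.png'); go([.463,.229,.02],1.7)
E
```

```text
17.95 0.08528064194516508 [0.4642 0.2322 0.2007]
dish px [518.  45.] [ 479    3   80   86 5283] top z 0.0197 circ 0.6051 0.3676 27.7 cent [0.605  0.3682]
dish px [313. 228.] [ 280  195   67   68 3573] top z 0.0194 circ 0.4611 0.2291 27.7 cent [0.4609 0.2298]
dish px [617. 340.] [604 329  29  26 367] top z 0.024 circ 0.7309 0.1366 7.1 cent [0.7283 0.138 ]
GO [-0.0117, -0.0059, 0.724] [-0.0001, 0.0008, -0.0018]
```

>>> servo_tool(commands=[[[-0.012, -0.01, 0.2], [0, 0, 0]], [[-0.012, -0.01, 0.38], [0, 0, 0]], [[-0.012, -0.01, 0.52], [0, 0, 0]], [[-0.012, -0.01, 0.62], [0, 0, 0]], [[-0.012, -0.01, 0.69], [0, 0, 0]], [[-0.012, -0.01, 0.722], [0, 0, 0]], [[-0.012, -0.01, 0.722], [0, 0, 0]], [[-0.012, -0.01, 0.722], [0, 0, 0]]])

```text
clock: 18.8
tcp_pos: [0.462, 0.2312, 0.0215]
orientation: [2.188, 2.253, 0.002]
contact_force: [-0.5, -0.2, -0.8]
grip_width: 0.0853
gripper_force: 0.0
```

>>> servo_tool(commands=[[[0, 0, 0], [0, 0, 0]], [[0, 0, 0], [0, 0, 0]], [[0, 0, 0], [0, 0, 0]], [[0, 0, 0], [0, 0, 0]], [[0, 0, 0], [0, 0, 0]], [[0, 0, 0], [0, 0, 0]]], claw=1)

```text
clock: 19.4
tcp_pos: [0.4616, 0.2321, 0.0219]
orientation: [2.187, 2.255, 0.003]
contact_force: [-0.1, -0.6, 5.5]
grip_width: 0.0589
gripper_force: 31.0
```

>>> servo_tool(commands=[[[0, 0, -0.05], [0, 0, 0]], [[0, 0, -0.15], [0, 0, 0]], [[0, 0, -0.3], [0, 0, 0]], [[-0.1, 0.02, -0.4], [0, 0, 0]], [[-0.25, 0.04, -0.4], [0, 0, 0]], [[-0.4, 0.08, -0.4], [0, 0, 0]], [[-0.55, 0.1, -0.4], [0, 0, 0]], [[-0.7, 0.12, -0.4], [0, 0, 0]], [[-0.8, 0.12, -0.4], [0, 0, 0]], [[-0.8, 0.12, -0.4], [0, 0, 0]], [[-0.8, 0.12, -0.4], [0, 0, 0]]])

```text
clock: 20.5
tcp_pos: [0.4972, 0.0326, 0.1216]
orientation: [2.188, 2.254, 0.002]
contact_force: [0.0, 0.5, -0.3]
grip_width: 0.0586
gripper_force: 32.8
```

```bash
python3 - <<'E'
from h import *
o=r.get_obs(); print(o['clock'],o['grip_width'],o['gripper_force'],o['tcp_pos'])
go([.4915,-.0110,.07],1.7)
shot('wrist','w7.png')
E
```

```text
20.5 0.058557938599729686 32.800058126449585 [0.4972 0.0326 0.1216]
GO [-0.1738, -0.0281, 0.2061] [0.0005, -0.0004, -0.0001]
```

>>> servo_tool(commands=[[[-0.12, -0.028, 0], [0, 0, 0]], [[-0.168, -0.028, 0.06], [0, 0, 0]], [[-0.168, -0.028, 0.15], [0, 0, 0]], [[-0.168, -0.028, 0.22], [0, 0, 0]], [[-0.168, -0.028, 0.28], [0, 0, 0]], [[-0.168, -0.028, 0.315], [0, 0, 0]], [[-0.168, -0.028, 0.33], [0, 0, 0]], [[-0.168, -0.028, 0.33], [0, 0, 0]], [[-0.168, -0.028, 0.33], [0, 0, 0]]])

```text
clock: 21.45
tcp_pos: [0.4919, -0.0089, 0.0388]
orientation: [2.186, 2.256, 0.001]
contact_force: [0.5, 0.6, -0.6]
grip_width: 0.0589
gripper_force: 32.8
```

>>> servo_tool(commands=[[[0, 0, 0], [0, 0, 0]], [[0, 0, 0], [0, 0, 0]], [[0, 0, 0], [0, 0, 0]], [[0, 0, 0], [0, 0, 0]], [[0, 0, -0.1], [0, 0, 0]], [[0, 0, -0.25], [0, 0, 0]], [[0, 0, -0.4], [0, 0, 0]], [[0.1, 0, -0.6], [0, 0, 0]], [[0.2, 0, -0.8], [0, 0, 0]], [[0.2, 0, -0.9], [0, 0, 0]], [[0.2, 0, -0.9], [0, 0, 0]], [[0.2, 0, -0.9], [0, 0, 0]]], claw=0.15)

```text
clock: 22.65
tcp_pos: [0.49, 0.0407, 0.2637]
orientation: [2.186, 2.256, 0.003]
contact_force: [-0.2, -0.1, -0.9]
grip_width: 0.0729
gripper_force: 0.0
```

```bash
python3 - <<'E'
from h import *
o=r.get_obs(); print(o['clock'],o['grip_width'],o['tcp_pos'])
dishes('w8.png',.036,(.4,.66,-.15,.05))
go([.606,.371,.15],1.7)
go([.606,.2,.2],1.7)
E
```

```text
22.65 0.0728781901649044 [0.49   0.0407 0.2637]
dish px [317. 268.] [ 289  240   57   57 2487] top z 0.0354 circ 0.4922 -0.0111 27.6 cent [ 0.4921 -0.0106]
dish px [395. 338.] [ 373  312   43   52 1731] top z 0.0354 circ 0.5786 -0.0833 27.0 cent [ 0.5737 -0.0833]
GO [1.3078, 0.5076, 0.4504] [-0.0005, -0.0, 0.0007]
GO [0.6241, 0.4864, 0.2504] [-0.0005, -0.0, 0.0007]
```

Both dishes are in place. Next is dish A.

>>> servo_tool(commands=[[[0.95, 0.5, 0.2], [0, 0, 0]], [[0.95, 0.5, 0.2], [0, 0, 0]], [[0.95, 0.5, 0.2], [0, 0, 0]], [[0.95, 0.5, 0.2], [0, 0, 0]], [[0.95, 0.5, 0.2], [0, 0, 0]], [[0.95, 0.5, 0.2], [0, 0, 0]], [[0.95, 0.5, 0.2], [0, 0, 0]], [[0.95, 0.5, 0.2], [0, 0, 0]]], claw=0)

```text
clock: 23.5
tcp_pos: [0.6068, 0.2804, 0.2109]
orientation: [-2.188, -2.254, 0.007]
contact_force: [-0.3, -1.2, 0.3]
grip_width: 0.085
gripper_force: 0.0
```

```bash
python3 - <<'E'
from h import *
o=r.get_obs(); print(o['clock'],o['grip_width'],o['tcp_pos'])
dishes('w9.png'); go([.606,.3685,.05],1.7)
E
```

```text
23.5 0.08501138663860232 [0.6068 0.2804 0.2109]
dish px [325. 109.] [ 289   72   72   75 4225] top z 0.0196 circ 0.6093 0.369 27.5 cent [0.6093 0.3693]
GO [0.3576, 0.0072, 0.6462] [-0.0014, 0.0016, -0.0006]
```

>>> servo_tool(commands=[[[0.15, 0.016, 0.1], [0, 0, 0]], [[0.3, 0.016, 0.25], [0, 0, 0]], [[0.352, 0.016, 0.4], [0, 0, 0]], [[0.352, 0.016, 0.55], [0, 0, 0]], [[0.352, 0.016, 0.65], [0, 0, 0]], [[0.352, 0.016, 0.72], [0, 0, 0]], [[0.352, 0.016, 0.76], [0, 0, 0]], [[0.352, 0.016, 0.76], [0, 0, 0]], [[0.352, 0.016, 0.76], [0, 0, 0]]])

```text
clock: 24.45
tcp_pos: [0.6098, 0.3698, 0.0247]
orientation: [2.187, 2.254, 0.003]
contact_force: [0.0, 1.4, -0.0]
grip_width: 0.0855
gripper_force: 0.0
```

>>> servo_tool(commands=[[[0, 0, 0], [0, 0, 0]], [[0, 0, 0], [0, 0, 0]], [[0, 0, 0], [0, 0, 0]], [[0, 0, 0], [0, 0, 0]], [[0, 0, 0], [0, 0, 0]], [[0, 0, 0], [0, 0, 0]]], claw=1)

```text
clock: 25.05
tcp_pos: [0.6095, 0.3704, 0.0249]
orientation: [2.187, 2.255, 0.003]
contact_force: [-1.6, -0.2, 5.1]
grip_width: 0.0587
gripper_force: 31.4
```

>>> servo_tool(commands=[[[0, 0, -0.05], [0, 0, 0]], [[0, 0, -0.15], [0, 0, 0]], [[0, 0, -0.3], [0, 0, 0]], [[-0.1, 0, -0.4], [0, 0, 0]], [[-0.25, 0, -0.4], [0, 0, 0]], [[-0.4, -0.03, -0.4], [0, 0, 0]], [[-0.55, -0.05, -0.4], [0, 0, 0]], [[-0.7, -0.07, -0.4], [0, 0, 0]], [[-0.85, -0.1, -0.4], [0, 0, 0]], [[-1, -0.1, -0.4], [0, 0, 0]], [[-1, -0.1, -0.4], [0, 0, 0]]])

```text
clock: 26.15
tcp_pos: [0.5918, 0.1117, 0.1247]
orientation: [2.195, 2.244, -0.002]
contact_force: [0.7, -0.8, -0.6]
grip_width: 0.0588
gripper_force: 32.6
```

```bash
python3 - <<'E'
from h import *
o=r.get_obs(); print(o['clock'],o['grip_width'],o['gripper_force'],o['tcp_pos'])
go([.5773,-.0075,.039],1.7)
E
```

```text
26.15 0.05879946819633656 32.58871078491211 [0.5918 0.1117 0.1247]
GO [-0.4742, -0.0688, 0.344] [0.0007, 0.0019, -0.005]
```

>>> servo_tool(commands=[[[-0.15, -0.03, 0], [0, 0, 0]], [[-0.3, -0.065, 0], [0, 0, 0]], [[-0.43, -0.065, 0], [0, 0, 0]], [[-0.472, -0.065, 0.1], [0, 0, 0]], [[-0.472, -0.065, 0.2], [0, 0, 0]], [[-0.472, -0.065, 0.24], [0, 0, 0]], [[-0.472, -0.065, 0.24], [0, 0, 0]]])

```text
clock: 26.85
tcp_pos: [0.5782, 0.0014, 0.0625]
orientation: [-2.185, -2.255, 0.002]
contact_force: [0.4, -0.3, -0.0]
grip_width: 0.0583
gripper_force: 32.6
```

```bash
python3 - <<'E'
from h import *
o=r.get_obs(); print(o['clock'],o['grip_width'],o['gripper_force'],o['tcp_pos'])
go([.5775,-.0077,.042],1.7)
shot('wrist','w10.png')
E
```

```text
26.85 0.058312869735179566 32.59424328804016 [0.5782 0.0014 0.0625]
GO [-0.0364, -0.0037, 0.082] [-0.0015, -0.0001, 0.0012]
```

View pics/w10.png

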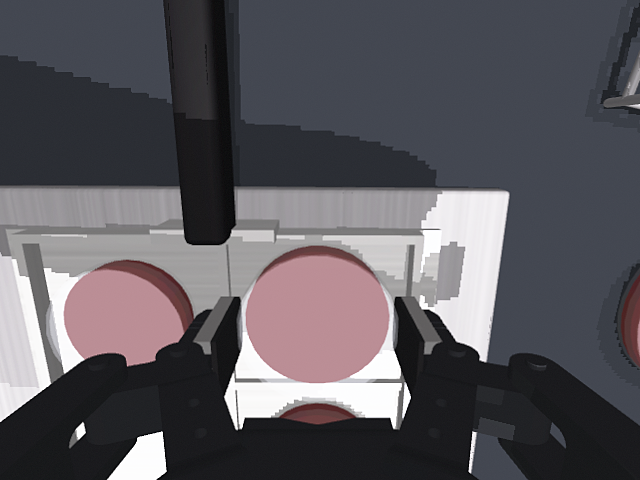

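```bash
python3 - <<'E'
from h import *
m=r.camera_model('wrist');E=m['hand_eye']
for f,z in [('w5.png',.001),('w7.png',.002),('w10.png',.005)]:
    J=cv2.imread('pics/'+f).astype(int)
    k=(J[...,2]>J[...,1]+15).astype(np.uint8); n,l,s,c=cv2.connectedComponentsWithStats(k)
    i=[i for i in range(1,n) if abs(c[i][0]-317)<15 and s[i,4]>5000][0]
    ct=max(cv2.findContours((l==i).astype(np.uint8),0,2)[0],key=len); (u,v),rad=cv2.minEnclosingCircle(ct)
    d=E[:3,:3]@ray(m,[u,v]); p=E[:3,3]+d*(z-E[2,3])/d[2]; print(f,u,v,rad,'tool xyz',p)
E
```

```text
w5.png 316.7471923828125 333.2402648925781 72.97496795654297 tool xyz [ 0.0011 -0.0002  0.001 ]
w7.png 316.94366455078125 331.3873291015625 72.45745849609375 tool xyz [ 0.0013 -0.0001  0.002 ]
w10.png 317.0 316.5 72.08512115478516 tool xyz [ 0.0056 -0.0001  0.005 ]
```

>>> servo_tool(commands=[[[-0.03, -0.004, 0], [0, 0, 0]], [[-0.056, -0.004, 0.02], [0, 0, 0]], [[-0.056, -0.004, 0.05], [0, 0, 0]], [[-0.056, -0.004, 0.07], [0, 0, 0]], [[-0.056, -0.004, 0.082], [0, 0, 0]], [[-0.056, -0.004, 0.082], [0, 0, 0]], [[-0.056, -0.004, 0.082], [0, 0, 0]]])

```text
clock: 27.6
tcp_pos: [0.5783, -0.013, 0.0427]
orientation: [-2.186, -2.256, 0.0]
contact_force: [0.5, -0.2, -0.5]
grip_width: 0.0585
gripper_force: 32.6
```

>>> servo_tool(commands=[[[0, 0, 0], [0, 0, 0]], [[0, 0, 0], [0, 0, 0]], [[0, 0, 0], [0, 0, 0]], [[0, 0, 0], [0, 0, 0]], [[0, 0, -0.1], [0, 0, 0]], [[0, 0, -0.25], [0, 0, 0]], [[0, 0, -0.4], [0, 0, 0]], [[0.05, -0.05, -0.6], [0, 0, 0]], [[0.1, -0.1, -0.8], [0, 0, 0]], [[0.1, -0.17, -1.0], [0, 0, 0]], [[0.1, -0.17, -1.0], [0, 0, 0]], [[0.1, -0.17, -1], [0, 0, 0]]], claw=0.15)

```text
clock: 28.8
tcp_pos: [0.5357, 0.0105, 0.2948]
orientation: [2.185, 2.254, 0.006]
contact_force: [0.5, -1.2, 0.5]
grip_width: 0.0725
gripper_force: 0.0
```

```bash
python3 - <<'E'
from h import *
o=r.get_obs(); print(o['clock'],o['grip_width'],o['tcp_pos'])
dishes('w11.png',.036,(.4,.66,-.15,.05))
I,D,_=shot('scene','s2.png')
for q in r.mark_of('scene','dish1')+r.boxes_of('scene','dish1'): print(np.round(q['uv'],1),q['confidence'],dep('scene',q['uv'],D))
E
```

```text
28.8 0.07248662332394673 [0.5357 0.0105 0.2948]
dish px [273. 230.] [ 247  204   54   53 2272] top z 0.0354 circ 0.4934 -0.0121 27.7 cent [ 0.4935 -0.0116]
dish px [356. 232.] [ 330  205   54   54 2263] top z 0.0354 circ 0.5776 -0.0112 27.7 cent [ 0.5773 -0.0107]
dish px [355. 297.] [ 329  273   52   50 2024] top z 0.0354 circ 0.5801 -0.0833 27.8 cent [ 0.58   -0.0831]
[290.5 291. ] 0.76 [ 0.5905 -0.0945  0.0355]
[265.1 251.6] 0.68 [ 0.4972 -0.0209  0.0365]
[295.1 260.9] 0.59 [ 0.5731 -0.0198  0.0366]
[289.4 290.9] 0.93 [ 0.5882 -0.0953  0.0358]
[295.7 263.1] 0.81 [ 0.5764 -0.0244  0.0361]
```

View pics/w11.png

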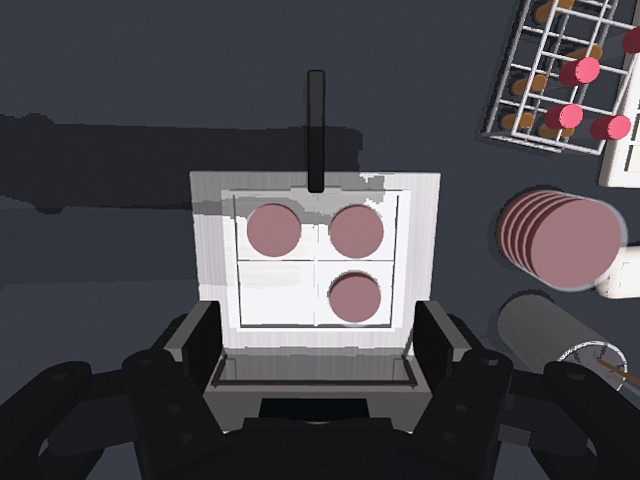

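All three dishes lie flat, at (273,230), (356,232) and (355,297). I'll check the full scene for a fourth and work out the handle grasp.

View pics/s2.png

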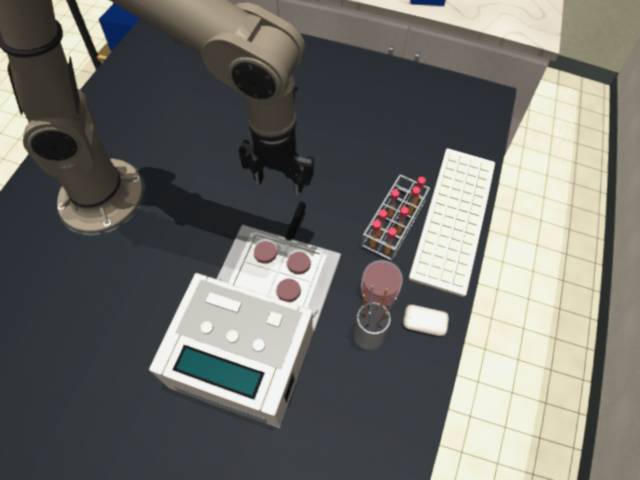

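```bash
python3 - <<'E'
from h import *
print('handle end',onz('wrist',[316,71],.046),onz('wrist',[316,192],.046))
go([.5313,.0965,.0425],1.7)
E
```

```text
handle end [0.5289 0.1348 0.046 ] [0.5322 0.0291 0.046 ]
GO [0.3457, 0.0011, 0.9936] [-0.002, 0.0005, 0.0007]
```

>>> servo_tool(commands=[[[0.17, 0, 0.1], [0, 0, 0]], [[0.345, 0, 0.25], [0, 0, 0]], [[0.345, 0, 0.45], [0, 0, 0]], [[0.345, 0, 0.65], [0, 0, 0]], [[0.345, 0, 0.8], [0, 0, 0]], [[0.345, 0, 0.9], [0, 0, 0]], [[0.345, 0, 0.96], [0, 0, 0]], [[0.345, 0, 0.995], [0, 0, 0]], [[0.345, 0, 0.995], [0, 0, 0]]], claw=0)

```text
clock: 29.9
tcp_pos: [0.5321, 0.0963, 0.0432]
orientation: [-2.187, -2.255, 0.002]
contact_force: [-0.8, -0.4, 0.9]
grip_width: 0.0852
gripper_force: 0.0
```

>>> servo_tool(commands=[[[0, 0, 0], [0, 0, 0]], [[0, 0, 0], [0, 0, 0]], [[0, 0, 0], [0, 0, 0]], [[0, 0, 0], [0, 0, 0]], [[0, 0, 0], [0, 0, 0]], [[0, 0, 0], [0, 0, 0]], [[0, 0, 0], [0, 0, 0]], [[0, 0, 0], [0, 0, 0]], [[0, 0, 0], [0, 0, 0]]], claw=1, squeeze=50)

```text
clock: 30.8
tcp_pos: [0.5327, 0.0968, 0.0446]
orientation: [2.187, 2.255, 0.001]
contact_force: [-1.7, 0.9, 4.2]
grip_width: 0.0151
gripper_force: 51.5
```

>>> servo_tool(commands=[[[-0.02, 0, 0], [0, 0, 0]], [[-0.05, 0, 0], [0, 0, 0]], [[-0.08, 0, 0], [0, 0, 0]], [[-0.11, 0, 0], [0, 0, 0]], [[-0.14, 0, 0], [0, 0, 0]], [[-0.17, 0, 0], [0, 0, 0]], [[-0.2, 0, 0], [0, 0, 0]], [[-0.23, 0, 0], [0, 0, 0]], [[-0.26, 0, 0], [0, 0, 0]], [[-0.29, 0, 0], [0, 0, 0]], [[-0.32, 0, 0], [0, 0, 0]], [[-0.35, 0, 0], [0, 0, 0]], [[-0.38, 0, 0], [0, 0, 0]], [[-0.4, 0, 0], [0, 0, 0]], [[-0.4, 0, 0], [0, 0, 0]]])

```text
clock: 32.3
tcp_pos: [0.5364, -0.0033, 0.0447]
orientation: [2.187, 2.255, 0.003]
contact_force: [-0.1, 2.1, 5.7]
grip_width: 0.0148
gripper_force: 51.4
```

>>> servo_tool(commands=[[[-0.02, 0, 0], [0, 0, 0]], [[-0.05, 0, 0], [0, 0, 0]], [[-0.08, 0, 0], [0, 0, 0]], [[-0.11, 0, 0], [0, 0, 0]], [[-0.14, 0, 0], [0, 0, 0]], [[-0.17, 0, 0], [0, 0, 0]], [[-0.2, 0, 0], [0, 0, 0]], [[-0.23, 0, 0], [0, 0, 0]], [[-0.26, 0, 0], [0, 0, 0]], [[-0.28, 0, 0], [0, 0, 0]], [[-0.3, 0, 0], [0, 0, 0]], [[-0.3, 0, 0], [0, 0, 0]]])

```text
clock: 33.5
tcp_pos: [0.5386, -0.0777, 0.0447]
orientation: [2.187, 2.256, 0.003]
contact_force: [-0.6, 3.2, 6.3]
grip_width: 0.0147
gripper_force: 51.5
```

>>> servo_tool(commands=[[[-0.015, 0, 0], [0, 0, 0]], [[-0.03, 0, 0], [0, 0, 0]], [[-0.045, 0, 0], [0, 0, 0]], [[-0.06, 0, 0], [0, 0, 0]], [[-0.06, 0, 0], [0, 0, 0]]])

```text
clock: 34.0
tcp_pos: [0.5389, -0.0922, 0.0446]
orientation: [-2.186, -2.256, -0.003]
contact_force: [-0.5, 3.9, 6.9]
grip_width: 0.0148
gripper_force: 51.6
```

>>> servo_tool(commands=[[[-0.006, 0, 0], [0, 0, 0]], [[-0.012, 0, 0], [0, 0, 0]], [[-0.018, 0, 0], [0, 0, 0]], [[-0.018, 0, 0], [0, 0, 0]]])

```text
clock: 34.4
tcp_pos: [0.5391, -0.0961, 0.0446]
orientation: [-2.185, -2.256, -0.003]
contact_force: [0.6, 5.7, 7.9]
grip_width: 0.0148
gripper_force: 51.8
```

>>> servo_tool(commands=[[[-0.006, 0, 0], [0, 0, 0]], [[-0.012, 0, 0], [0, 0, 0]], [[-0.018, 0, 0], [0, 0, 0]], [[-0.018, 0, 0], [0, 0, 0]]])

```text
clock: 34.8
tcp_pos: [0.5392, -0.0973, 0.0446]
orientation: [-2.18, -2.256, -0.006]
contact_force: [-1.9, 13.9, 11.2]
grip_width: 0.0147
gripper_force: 52.2
```

>>> servo_tool(commands=[[[0, 0, 0], [0, 0, 0]], [[0, 0, 0], [0, 0, 0]], [[0, 0, 0], [0, 0, 0]], [[0, 0, 0], [0, 0, 0]], [[0, 0, -0.08], [0, 0, 0]], [[0.05, 0, -0.2], [0, 0, 0]], [[0.1, 0, -0.35], [0, 0, 0]], [[0.1, 0, -0.55], [0, 0, 0]], [[0.1, 0, -0.75], [0, 0, 0]], [[0.1, 0, -0.95], [0, 0, 0]], [[0.1, 0, -1], [0, 0, 0]], [[0.1, 0, -1], [0, 0, 0]]], claw=0)

```text
clock: 36.0
tcp_pos: [0.5389, -0.0778, 0.2963]
orientation: [2.185, 2.252, 0.006]
contact_force: [-0.7, 0.0, -0.1]
grip_width: 0.0854
gripper_force: 0.0
```

```bash
python3 - <<'E'
from h import *
o=r.get_obs(); print(o['clock'],o['tcp_pos'])
I,D,T=shot('wrist','w12.png'); m,E=ext('wrist',T)
for t in ['key_power_top','key_start_top','key_middle_top','tray_handle']:
  for q in r.mark_of('wrist',t):
    if q['confidence']>.3: print(t,np.round(q['uv'],1),q['confidence'],dep('wrist',q['uv'],D,T))
E
```

```text
36.0 [ 0.5389 -0.0778  0.2963]
key_power_top [395.3 399.9] 0.79 [ 0.6051 -0.2057  0.1576]
key_start_top [254.5 401.5] 0.63 [ 0.4948 -0.2103  0.1574]
tray_handle [313.4 231.8] 0.97 [ 0.5374 -0.0987  0.0454]
tray_handle [544.2 145.8] 0.5 [ 0.7346 -0.0097  0.0739]
```

View pics/w12.png

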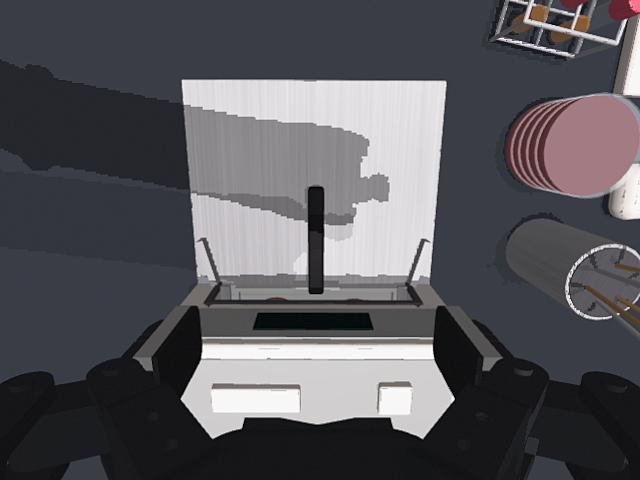

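The tray is in the chamber. The power key is at (395,400) and the start bar at (255,398). The handle's outer end is at (316,186) and the deck edge at row 80.

```bash
python3 - <<'E'
from h import *
a=onz('wrist',[315,80.5],.012);b=onz('wrist',[316,186],.046);print('deck edge',a,'handle end',b,'tray x est',-210+(a[1]-b[1])*1000+188)
D=r.grab_frame('wrist')[1]
for c in [(256,398),(395,398)]: print(c,dep('wrist',c,D))
go([.605,-.207,.20],2.0)
E
```

```text
deck edge [0.5299 0.0444 0.012 ] handle end [ 0.5341 -0.0527  0.046 ] tray x est 75.09457036088415
(256, 398) [ 0.4934 -0.2037  0.1576]
(395, 398) [ 0.6003 -0.2     0.1577]
GO [-0.5271, 0.2577, 0.3677] [-0.0023, 0.0002, -0.0027]
```

>>> servo_tool(commands=[[[-0.06, 0, 0.2], [0, 0, 0]], [[-0.06, 0, 0.4], [0, 0, 0]], [[-0.06, 0, 0.6], [0, 0, 0]], [[-0.06, 0, 0.78], [0, 0, 0]], [[-0.06, 0, 0.9], [0, 0, 0]], [[-0.06, 0, 0.97], [0, 0, 0]], [[-0.06, 0, 1], [0, 0, 0]], [[-0.06, 0, 1], [0, 0, 0]], [[-0.06, 0, 1], [0, 0, 0]]])

```text
clock: 37.2
tcp_pos: [0.5387, -0.0925, 0.0446]
orientation: [2.187, 2.255, 0.001]
contact_force: [-0.0, 0.4, -0.2]
grip_width: 0.0854
gripper_force: 0.0
```

>>> servo_tool(commands=[[[0, 0, 0], [0, 0, 0]], [[0, 0, 0], [0, 0, 0]], [[0, 0, 0], [0, 0, 0]], [[0, 0, 0], [0, 0, 0]], [[0, 0, 0], [0, 0, 0]], [[0, 0, 0], [0, 0, 0]], [[0, 0, 0], [0, 0, 0]], [[0, 0, 0], [0, 0, 0]], [[0, 0, 0], [0, 0, 0]]], claw=1)

```text
clock: 38.1
tcp_pos: [0.5385, -0.0922, 0.0444]
orientation: [2.187, 2.255, 0.001]
contact_force: [-1.4, 1.3, 6.0]
grip_width: 0.0148
gripper_force: 51.4
```

>>> servo_tool(commands=[[[-0.006, 0, 0], [0, 0, 0]], [[-0.012, 0, 0], [0, 0, 0]], [[-0.018, 0, 0], [0, 0, 0]], [[-0.024, 0, 0], [0, 0, 0]], [[-0.024, 0, 0], [0, 0, 0]], [[-0.024, 0, 0], [0, 0, 0]]])

```text
clock: 38.7
tcp_pos: [0.5393, -0.0927, 0.0444]
orientation: [-2.18, -2.256, -0.007]
contact_force: [-0.3, 14.3, 8.5]
grip_width: 0.015
gripper_force: 51.9
```

>>> servo_tool(commands=[[[-0.006, 0, 0], [0, 0, 0]], [[-0.012, 0, 0], [0, 0, 0]], [[-0.018, 0, 0], [0, 0, 0]], [[-0.018, 0, 0], [0, 0, 0]], [[-0.018, 0, 0], [0, 0, 0]]])

```text
clock: 39.2
tcp_pos: [0.5398, -0.0929, 0.0444]
orientation: [-2.174, -2.256, -0.012]
contact_force: [-1.4, 25.3, 10.9]
grip_width: 0.0148
gripper_force: 52.5
```

```bash
python3 - <<'E'
from h import *
I,D,_=shot('side','side2.png'); 
cv2.imwrite('pics/side2c.png',cv2.resize(I[180:330,280:480,::-1],None,fx=4,fy=4,interpolation=2))
E
```

```text
(no output)
```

View pics/side2c.png

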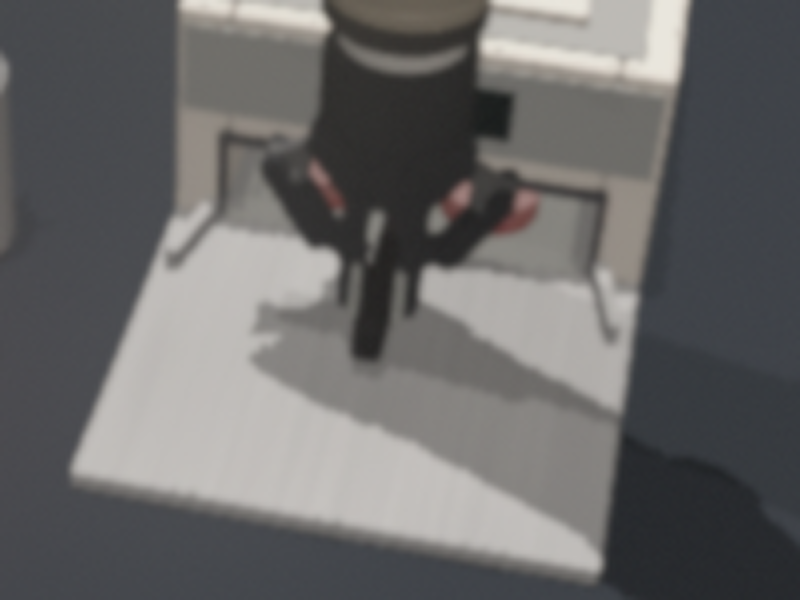

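The tray stops hard with its front edge flush at the face, and dishes show in the opening at crop (330,185) and (490,205). I'll relieve the push, let go and rise.

>>> servo_tool(commands=[[[0.02, 0, 0], [0, 0, 0]], [[0.038, 0, 0], [0, 0, 0]], [[0.038, 0, 0], [0, 0, 0]]])

```text
clock: 39.55
tcp_pos: [0.5391, -0.0923, 0.0444]
orientation: [2.186, 2.256, 0.002]
contact_force: [1.7, 5.3, 6.2]
grip_width: 0.0152
gripper_force: 51.5
```

>>> servo_tool(commands=[[[0, 0, 0], [0, 0, 0]], [[0, 0, 0], [0, 0, 0]], [[0, 0, 0], [0, 0, 0]], [[0, 0, 0], [0, 0, 0]], [[0, 0, -0.08], [0, 0, 0]], [[0.05, 0, -0.2], [0, 0, 0]], [[0.1, 0, -0.35], [0, 0, 0]], [[0.1, 0, -0.55], [0, 0, 0]], [[0.1, 0, -0.7], [0, 0, 0]], [[0.1, 0, -0.75], [0, 0, 0]], [[0.1, 0, -0.75], [0, 0, 0]]], claw=0)

```text
clock: 40.65
tcp_pos: [0.5385, -0.0685, 0.2332]
orientation: [2.185, 2.254, 0.005]
contact_force: [-0.1, -0.1, -0.0]
grip_width: 0.0854
gripper_force: 0.0
```

```bash
python3 - <<'E'
from h import *
print(Tt()[:3,3]); go([.604,-.206,.20],1.7)
E
```

```text
[ 0.5385 -0.0685  0.2332]
GO [-0.5578, 0.2447, 0.1335] [0.0024, -0.0002, 0.0006]
```

>>> servo_tool(commands=[[[-0.15, 0.1, 0], [0, 0, 0]], [[-0.3, 0.2, 0], [0, 0, 0]], [[-0.45, 0.245, 0], [0, 0, 0]], [[-0.56, 0.245, 0], [0, 0, 0]], [[-0.56, 0.245, 0.06], [0, 0, 0]], [[-0.56, 0.245, 0.12], [0, 0, 0]], [[-0.56, 0.245, 0.14], [0, 0, 0]], [[-0.56, 0.245, 0.14], [0, 0, 0]]], claw=1)

```text
clock: 41.45
tcp_pos: [0.6021, -0.2043, 0.1942]
orientation: [-2.182, -2.255, 0.002]
contact_force: [-0.7, 0.2, 0.1]
grip_width: -0.0001
gripper_force: 0.0
```

```bash
python3 - <<'E'
from h import *
print(Tt()[:3,3]); I,D,T=shot('wrist','w13.png'); tips(); go([.604,-.206,.178],1.7)
for n in ('wrist','scene','side'):
  if n!='wrist': I,D,_=shot(n)
  for t in ['key_power_top','key_middle_top','key_start_top']:
    for q in r.mark_of(n,t):
      if q['confidence']>.4: print(n,t,np.round(q['uv']),q['confidence'],dep(n,q['uv'],D))
E
```

```text
[ 0.6021 -0.2043  0.1942]
finger -1 43928 zmax [0.0454 0.0463 0.0476] y of tips [-0.07   -0.04   -0.0001]
finger 1 43115 zmax [0.0454 0.0466 0.0499] y of tips [0.0004 0.0546 0.0674]
GO [-0.0035, 0.0031, 0.0732] [-0.0003, -0.0003, 0.0018]
wrist key_power_top [323. 303.] 0.67 [ 0.6051 -0.1942  0.1928]
wrist key_middle_top [188. 415.] 0.91 [ 0.543  -0.2696  0.1599]
wrist key_start_top [ 75. 300.] 0.75 [ 0.4958 -0.2114  0.1597]
wrist key_start_top [556. 123.] 0.63 [ 0.7552 -0.1237  0.0585]
scene key_power_top [273. 319.] 0.58 [ 0.6048 -0.2106  0.1605]
scene key_middle_top [235. 334.] 0.43 [ 0.5457 -0.2649  0.1566]
scene key_start_top [224. 302.] 0.91 [ 0.4975 -0.2106  0.1584]
side key_power_top [358. 171.] 0.54 [ 0.6044 -0.2046  0.1584]
side key_middle_top [392. 160.] 0.42 [ 0.5444 -0.2691  0.1608]
side key_start_top [406. 179.] 0.84 [ 0.5024 -0.203   0.1604]
```

View pics/w13.png

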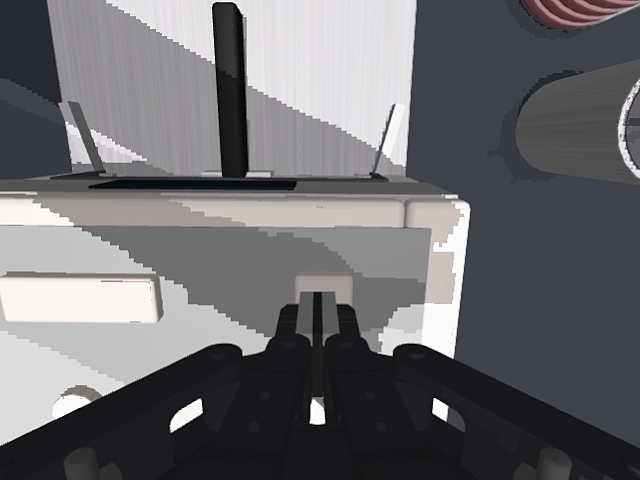

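The fingertips are over the power key at (323,290). The start bar is at (80,300) and the middle key at (75,405). I'll press power.

>>> servo_tool(commands=[[[-0.008, 0.008, 0.03], [0, 0, 0]], [[-0.008, 0.008, 0.06], [0, 0, 0]], [[-0.008, 0.008, 0.08], [0, 0, 0]], [[-0.008, 0.008, 0.09], [0, 0, 0]], [[-0.008, 0.008, 0.1], [0, 0, 0]], [[-0.008, 0.008, 0.1], [0, 0, 0]], [[-0.008, 0.008, 0.1], [0, 0, 0]]])

```text
clock: 42.8
tcp_pos: [0.6048, -0.2082, 0.1718]
orientation: [-2.187, -2.255, 0.0]
contact_force: [-2.7, 1.0, 4.9]
grip_width: 0.0
gripper_force: 2.3
```

>>> servo_tool(commands=[[[0, 0, 0.008], [0, 0, 0]], [[0, 0, 0.016], [0, 0, 0]], [[0, 0, 0.016], [0, 0, 0]], [[0, 0, 0.016], [0, 0, 0]]])

```text
clock: 43.2
tcp_pos: [0.6051, -0.2084, 0.1708]
orientation: [-2.187, -2.255, -0.003]
contact_force: [-9.9, 4.5, 25.4]
grip_width: -0.0
gripper_force: 12.7
```

Power is fully down: the force rose to 25 N against the stop. I'll rise and work out the middle key.

>>> servo_tool(commands=[[[0, 0, -0.05], [0, 0, 0]], [[0, 0, -0.15], [0, 0, 0]], [[0, 0, -0.2], [0, 0, 0]], [[0, 0, -0.2], [0, 0, 0]]])

```text
clock: 43.6
tcp_pos: [0.6064, -0.2087, 0.2194]
orientation: [2.184, 2.253, 0.003]
contact_force: [-0.1, 0.6, 1.1]
grip_width: -0.0001
gripper_force: 0.0
```

```bash
python3 - <<'E'
from h import *
print(Tt()[:3,3]); go([.5425,-.2685,.195],1.7)
E
```

```text
[ 0.6064 -0.2087  0.2194]
GO [-0.2309, -0.2634, 0.097] [0.0026, 0.0007, 0.0008]
```

>>> servo_tool(commands=[[[-0.08, -0.1, 0], [0, 0, 0]], [[-0.16, -0.2, 0], [0, 0, 0]], [[-0.23, -0.26, 0], [0, 0, 0]], [[-0.23, -0.26, 0.05], [0, 0, 0]], [[-0.23, -0.26, 0.095], [0, 0, 0]], [[-0.23, -0.26, 0.095], [0, 0, 0]], [[-0.23, -0.26, 0.095], [0, 0, 0]]])

```text
clock: 44.3
tcp_pos: [0.5424, -0.2664, 0.1927]
orientation: [-2.184, -2.256, 0.001]
contact_force: [-0.8, 0.7, -0.1]
grip_width: -0.0001
gripper_force: 0.0
```

```bash
python3 - <<'E'
from h import *
print(Tt()[:3,3]); shot('wrist','w14.png'); go([.5425,-.2685,.1705],1.7)
E
```

```text
[ 0.5424 -0.2664  0.1927]
GO [-0.007, -0.0007, 0.0914] [-0.0003, -0.0002, 0.0018]
```

View pics/w14.png

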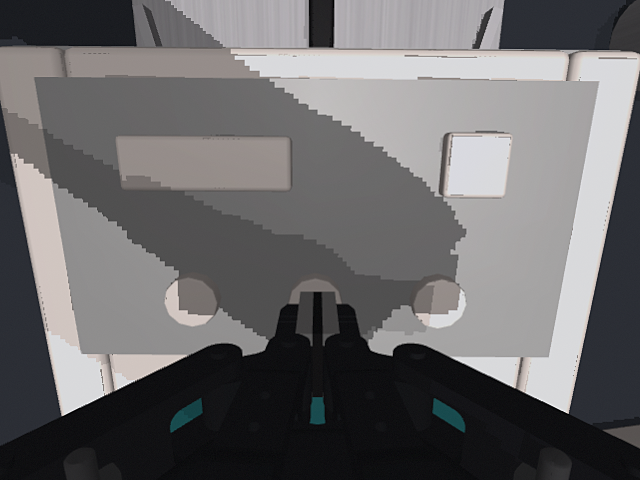

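The tips are centred over the middle key at (316,302). The left and right keys are at (440,300) and (190,300), well clear.

>>> servo_tool(commands=[[[-0.006, 0, 0.03], [0, 0, 0]], [[-0.006, 0, 0.06], [0, 0, 0]], [[-0.006, 0, 0.08], [0, 0, 0]], [[-0.006, 0, 0.09], [0, 0, 0]], [[-0.006, 0, 0.1], [0, 0, 0]], [[-0.006, 0, 0.107], [0, 0, 0]], [[-0.006, 0, 0.107], [0, 0, 0]], [[-0.006, 0, 0.107], [0, 0, 0]]])

```text
clock: 45.15
tcp_pos: [0.5423, -0.2692, 0.1707]
orientation: [2.187, 2.255, 0.004]
contact_force: [-9.5, 6.6, 30.1]
grip_width: 0.0004
gripper_force: 15.1
```

Middle is fully down. Next is the start bar at about (.4955, -.2095).

>>> servo_tool(commands=[[[0, 0, -0.05], [0, 0, 0]], [[0, 0, -0.15], [0, 0, 0]], [[0, 0, -0.2], [0, 0, 0]], [[0.1, -0.1, -0.2], [0, 0, 0]], [[0.23, -0.18, -0.2], [0, 0, 0]], [[0.23, -0.18, -0.15], [0, 0, 0]], [[0.23, -0.18, -0.1], [0, 0, 0]], [[0.23, -0.18, -0.1], [0, 0, 0]]])

```text
clock: 45.95
tcp_pos: [0.4945, -0.2132, 0.1902]
orientation: [-2.186, -2.254, 0.003]
contact_force: [0.4, -1.0, -0.3]
grip_width: -0.0
gripper_force: 0.0
```

```bash
python3 - <<'E'
from h import *
print(Tt()[:3,3]); go([.4955,-.2105,.1705],1.7)
E
```

```text
[ 0.4945 -0.2132  0.1902]
GO [0.0109, 0.0046, 0.0788] [-0.0019, -0.0001, 0.0006]
```

>>> servo_tool(commands=[[[0.011, 0.004, 0.03], [0, 0, 0]], [[0.011, 0.004, 0.06], [0, 0, 0]], [[0.011, 0.004, 0.08], [0, 0, 0]], [[0.011, 0.004, 0.09], [0, 0, 0]], [[0.011, 0.004, 0.098], [0, 0, 0]], [[0.011, 0.004, 0.098], [0, 0, 0]], [[0.011, 0.004, 0.098], [0, 0, 0]]])

```text
clock: 46.65
tcp_pos: [0.4969, -0.2108, 0.1706]
orientation: [2.187, 2.254, 0.004]
contact_force: [-9.7, 5.1, 32.5]
grip_width: 0.0001
gripper_force: 15.7
```

>>> servo_tool(commands=[[[0, 0, -0.05], [0, 0, 0]], [[0, 0, -0.15], [0, 0, 0]], [[0, 0, -0.3], [0, 0, 0]], [[0.2, 0, -0.5], [0, 0, 0]], [[0.4, 0, -0.55], [0, 0, 0]], [[0.6, 0, -0.55], [0, 0, 0]], [[0.6, 0, -0.55], [0, 0, 0]], [[0.6, 0, -0.55], [0, 0, 0]]])

```text
clock: 47.45
tcp_pos: [0.4918, -0.0568, 0.3053]
orientation: [-2.18, -2.262, -0.002]
contact_force: [0.3, 0.4, -0.5]
grip_width: -0.0002
gripper_force: 0.0
```

```bash
python3 - <<'E'
from h import *
print(Tt()[:3,3]); I,D,_=shot('wrist','w15.png'); I,D,_=shot('side','side3.png')
a=cv2.imread('pics/w15.png'); b=I[150:300,280:480,::-1]
cv2.imwrite('pics/fin.png',np.hstack([cv2.resize(a,(400,300)),cv2.resize(b,(400,300))]))
E
```

```text
[ 0.4918 -0.0568  0.3053]
```

View pics/fin.png

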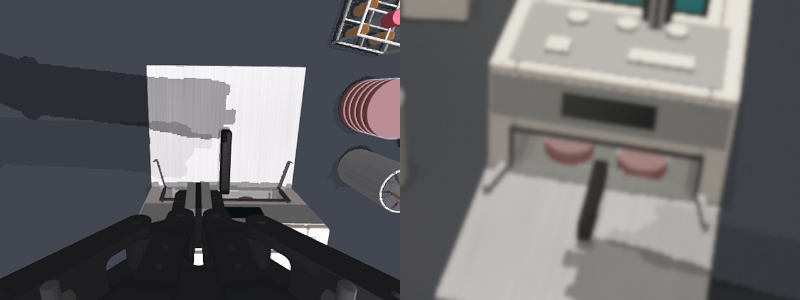

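The tray is home with the front dishes flat at (570,150) and (640,160) in the right half of the picture. The keys are up and the arm is clear.

```bash
python3 -c "
from bench import r
print(r.hand_in())"
```

```text
the job is handed in; nothing more can be done
None
```

I handed the job in at about 48 s of the 208 s: three dishes found (no fourth) and laid flat in their own wells, the tray pushed in to a hard stop, then power, middle and start each pressed fully down in that order. The hand-in gave no verdict back.

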